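# Pack the engine parts kit tightly into its narrow tote

### The arm

A 7-joint arm with a two-finger parallel gripper is mounted at the origin on the work surface. World frame = base frame: x ahead of the robot, y to its left, z up, the work surface at z = 0. Lengths are in m, angles in rad, forces in N, time in s.
With the tool pointing down it reaches from about 0.425 to 0.925 m from the base axis. Payload 6.8 kg.
Tool frame: the origin (TCP) lies on the centre line of the jaws, within the pads' length; the fingertips stand 25 mm ahead of it and the grasp point (between the pads) lies 6 mm ahead of it; z points along the fingers, y is the direction in which the jaws open and shut (so a half turn about z gives the same grasp; the last joint's range is limited). The gripper opens to 85 mm and grips with 20 to 120 N. Pads are 22 mm wide; open, the fingers measure 114 mm over their backs; the gripper's body (76 mm by 85 mm) begins 54 mm behind the grasp point. The pads swing forward as they close: fully open they stand 13 mm farther back than shut.
Start: joints at [-1.351, 0.477, 0.022, 1.555, -0.011, 1.109, -0.083], TCP at [0.217, 0.639, 0.256] pointing down, gripper open.
Joint ranges: [-2.96, 2.96], [-0.34, 2.1], [-1.41, 1.46], [0.24, 2.44], [-1.37, 4.51], [0.17, 1.92], [-2.96, 2.96]. Speed limits (rad/s): [2.39, 2.39, 3.14, 3.14, 3.14, 3.14, 3.14].

### API

Orientations are given as a unit quaternion [w, x, y, z].
In Python, from station import status, cams, order, models gives the robot as it stands.
- The arm moves only by the tool move_arm, never from a script. Its argument "steps" is one flat list of numbers, 7 for each row, row after row: the gripper's target within -1 to 1 (fully open at 1, half-way at 0, shut at -1), then the shift along the world's x, y, z in cm, then the turn, a rotation vector about the world's x, y, z in degrees. A call has 1 to 8 rows; each row shifts and turns the commanded pose from where the row before left it; what a row does not reach is not made up. A row lasts 1/10 s, in which the tool goes at most 50 mm and 8.59 degrees, less where a joint would pass 70% of its speed; a pose out of reach is approached as far as the arm can. A call with a gripper value outside its range is refused whole. The fingers move at their own pace and stop on an object; "newtons" is the grip in N (left out, the last holds). Time passes only in rows, so rows that do not move let the fingers close. It gives the time, the measured TCP pose, the force and the opening at its end, in the units of the state.
- status.get_obs(): the state, without advancing time (a new reading comes with each control period).
- cams.read_camera(name): name is "scene" or "top" or "wrist"; returns a dict with "pixels" (420x560x3 uint8, red, green, blue), "mtx" (3x3 intrinsics, pixels), "T" (4x4, takes a point from camera to world coordinates); the wrist camera has in their place "T_tool_cam" (4x4, takes a point from camera to tool coordinates, whose origin is the TCP and whose axes are the flange's). Camera axes: x right, y down, z forward; pixel columns grow to the right and rows downward; lengths in m; the calibration is good to about 2 mm. The wrist camera is an equidistant fisheye: a pixel r from the principal point sees the ray r / f radians off the axis. A picture is of the moment at which its call begins: read the wrist's pose just before it. There is no depth.
- order.hand_in(): hands the job in, once; it reports no verdict.
Trained networks look in the newest picture that a camera, given by its name, has taken for a name from the list of things; names that differ only in an ending like _2 or _b are one class to them, and where a whole thing is asked for, a point or a joint stands for the part that bears it (a point fixed in the world has none). Each returns a list of dicts, best first, with "score" (0 to 1); they miss things now and then, are a little off and sometimes report something else, mostly with a low value. They report only what shows in the picture. A call takes as long as a camera call. They do not tell look-alikes from the thing itself.
- models.silhouettes(camera, query): "region" (420x560 bool, what is visible of it) and "box" ([centre column, centre row, width, height] in pixels, round what is visible of it).
- models.place_of(camera, query): "position" ([row, column] in pixels: a listed point, or the origin of a listed thing).
The state is a dict: "t": time; "q": joint angles; "joint_vel": joint speeds; "joint_torque": joint torques, N m; "eef_pos": TCP position; "tool_rot": TCP orientation; "contact_force": force on the tool from outside, world axes, zero at the start; "torque": the same for the moment, N m; "gripper_width": opening from 0.0 (shut) to 1.0 (fully open).
Only numpy, scipy, OpenCV 4.12 (cv2) and the standard library are available. Lean on these libraries where they do the work, as an engineer would, in place of code of your own. Each camera call takes 0.05 s, during which the arm holds its last target.

### The job

Pack the kit into the white tote so that all three parts stand upright on its floor: the carton that is in it, the ribbed metal housing, and the aluminium cylinder sleeve, which goes over the grey dowel in the tote. Shift the carton to make room, and before packing the sleeve stand it upright on the bench clear of the tote, let it go, and take hold of it afresh. Do not drop or topple any part, and leave the piston and the spray can where they are.

Things in the scene. Friction and masses are not known exactly. Their poses are not given: they have to be found in the camera images.
- tote: narrow open white tote fixed to the bench: outside 174 (its x) x 72 (its y) x 55 mm high, walls and floor 5 thick, inside 164 x 62. Origin: centre of its underside, on the bench; x along its length to the dowel end (away from the robot), z up. With the sleeve on the dowel, 102 to 106 mm of inside length stay free next to the -x end wall, for carton and housing side by side (46 + 50)
- tote_floor (a point): centre of the tote's inner floor, 5 mm above the bench, axes as the tote's
- dowel (a point): centre of the top of the grey upright dowel fixed in the tote: 38 mm diameter, 42 mm high above the tote's floor (47 mm above the bench), its topmost 10 mm tapering to 24 mm diameter
- carton: cardboard carton 46 (its x) x 56 (its y) x 108 mm high, 0.2 kg, standing loose in the tote, nearly square to it, between the dowel and the -x end wall, 14 to 40 mm from that wall: as it stands the housing fits on neither side of it; slide it to the -x end wall. Origin: centre of its underside, z up
- housing: bare metal electronics housing with dark ribs, 50 (its x) x 56 (its y) x 105 mm high, with a round black plug 28 mm wide and 9 mm high on its top (114 mm in all), 0.35 kg, standing on the bench. Origin at the centre of its underside, z up. It fits in the tote only with its 50 mm side along the tote's length
- sleeve: plain aluminium cylinder sleeve (open tube), outside diameter 56, bore 42, length 110 mm, 0.32 kg, lying on the bench at the start. Origin at its middle (27 mm above the bench while it lies, 55 mm while it stands), z axis along the tube; both ends are the same. Clearance on the dowel is 2 mm all round
- piston: bystander: metal piston, 72 mm diameter, 62 mm high, standing beyond the tote. Origin at the centre of its underside
- spraycan: bystander: closed spray can, 58 mm diameter, 150 mm high, standing beyond the tote. Origin at the centre of its underside
Not all that is in view belongs to the job. Leave any green or purple look-alike of the housing alone.

How it is judged:
By the outcome, as a careful person would: the job done as asked, in the order asked, and still so for the second after the job is handed in, with the robot touching nothing.
It also fails if it takes over 72 s, if anything falls off the work surface, if the arm or the gripper's body presses on something with over 40 N, if the wrist force passes 120 N, or if a joint passes its speed limit or range.

## Working session

There is one attempt and no reset: what is moved stays moved. The work goes in short steps, Python scripts to look and compute and a tool call to move; the robot and the scene stay as the last step left them, time stands still between calls to the robot, and variables do not carry over. Pictures are saved under pics/ and viewed, and the job is handed in when it is done.

Besides the shell and the picture viewer there is one more tool, called after ">>>" as name(argument=value, ...) on one line, values as JSON. move_arm: Moves the arm, as the interface text tells. Its arguments: {"type":"object","properties":{"steps":{"type":"array"},"newtons":{"type":"number"}},"required":["steps"]}

```bash
ls; mkdir -p pics; python3 - <<'E'
from station import status,cams,models
import cv2,numpy as np
o=status.get_obs()
for k,v in o.items(): print(k,np.round(v,3))
for n in ["scene","top","wrist"]:
    c=cams.read_camera(n); cv2.imwrite(f"pics/{n}0.png",c["pixels"][:,:,::-1])
    print(n,np.round(c["mtx"],1).tolist(),np.round(c.get("T",c.get("T_tool_cam")),3).tolist())
    for q in ["tote_floor","dowel","carton","housing","sleeve","piston","spraycan","tote"]:
        print(q,[(np.round(r["position"]).tolist(),round(r["score"],2)) for r in models.place_of(n,q)][:4],[(np.round(r["box"]).tolist(),round(r["score"],2)) for r in models.silhouettes(n,q)][:4] if q not in("tote_floor","dowel") else "")
print(status.get_obs()["t"])
E
```

```text
pics
t 0.0
q [-1.351  0.478  0.022  1.556 -0.012  1.109 -0.083]
joint_vel [-0.001  0.    -0.001 -0.002  0.     0.002 -0.001]
joint_torque [-1.0000e-03 -5.9646e+01  1.6080e+00 -2.8120e+01  1.3000e-02  9.0000e-03
  0.0000e+00]
eef_pos [0.217 0.639 0.255]
tool_rot [-0.     0.163  0.987 -0.001]
contact_force [ 0.308 -0.487  0.158]
torque [ 0.033  0.021 -0.052]
gripper_width 0.997
scene [[500.3, 0.0, 293.4], [0.0, 500.3, 215.1], [0.0, 0.0, 1.0]] [[0.898, 0.304, -0.319, 0.902], [0.44, -0.605, 0.663, -0.619], [0.008, -0.736, -0.677, 0.776], [0.0, 0.0, 0.0, 1.0]]
tote_floor [([258.0, 252.0], 0.61)] 
dowel [([256.0, 273.0], 0.77)] 
carton [([254.0, 247.0], 0.71)] [([245.0, 231.0, 37.0, 50.0], 0.84), ([257.0, 258.0, 85.0, 65.0], 0.47)]
housing [([179.0, 356.0], 0.85), ([154.0, 340.0], 0.84), ([173.0, 315.0], 0.68), ([162.0, 282.0], 0.66)] [([318.0, 157.0, 35.0, 52.0], 0.92), ([344.0, 139.0, 33.0, 48.0], 0.68), ([279.0, 146.0, 30.0, 50.0], 0.65), ([359.0, 164.0, 32.0, 54.0], 0.58)]
sleeve [([338.0, 158.0], 0.64)] [([156.0, 341.0, 67.0, 62.0], 0.94)]
piston [([220.0, 353.0], 0.69)] [([353.0, 212
[... 776 characters left out ...]
.0], 0.96)] [([412.0, 234.0, 48.0, 28.0], 0.59)]
piston [([172.0, 242.0], 0.93), ([220.0, 315.0], 0.74)] [([241.0, 173.0, 25.0, 32.0], 0.86)]
spraycan [([165.0, 375.0], 0.63)] [([383.0, 158.0, 31.0, 37.0], 0.77)]
tote [([220.0, 314.0], 0.8)] [([316.0, 219.0, 38.0, 67.0], 0.6)]
wrist [[325.2, 0.0, 280.4], [0.0, 325.2, 207.1], [0.0, 0.0, 1.0]] [[0.0, -0.954, -0.3, 0.077], [1.0, 0.0, -0.0, 0.0], [0.0, -0.3, 0.954, -0.117], [0.0, 0.0, 0.0, 1.0]]
tote_floor [] 
dowel [] 
carton [] []
housing [([390.0, 162.0], 0.91)] [([142.0, 402.0, 23.0, 35.0], 0.81), ([124.0, 389.0, 43.0, 46.0], 0.8)]
sleeve [] []
piston [] []
spraycan [([392.0, 161.0], 0.43)] []
tote [] [([24.0, 384.0, 20.0, 22.0], 0.61)]
2.25
```

```bash
python3 - <<'E'
import cv2
a=cv2.imread('pics/scene0.png');b=cv2.imread('pics/top0.png')
cv2.imwrite('pics/s1.png',cv2.resize(a[90:350,110:430],None,fx=2.5,fy=2.3,interpolation=cv2.INTER_CUBIC))
cv2.imwrite('pics/t1.png',cv2.resize(b[120:300,120:450],None,fx=2.4,fy=2.4,interpolation=cv2.INTER_CUBIC))
E
```

```text
(no output)
```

View pics/s1.png

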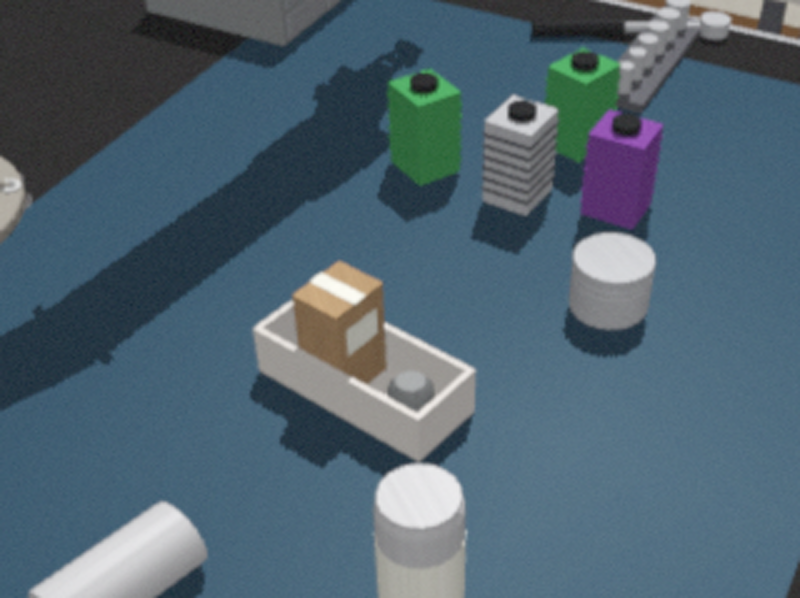

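View pics/t1.png

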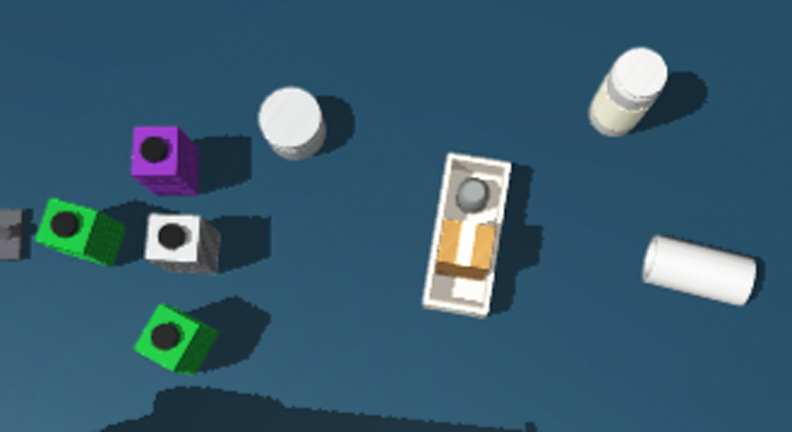

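View pics/wrist0.png

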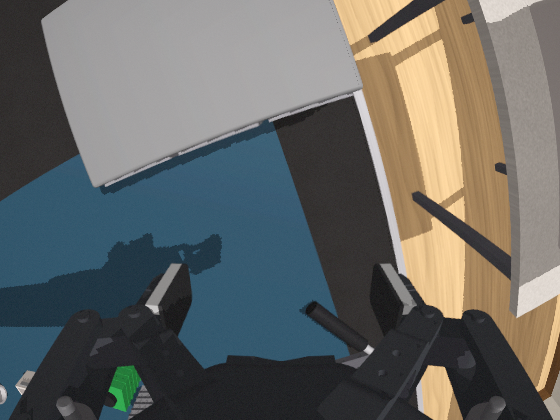

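```bash
cat > h.py <<'E'
import numpy as np,cv2,json
from scipy.optimize import minimize,least_squares
from station import status,cams,models
def proj(c,P):
    T=np.array(c["T"]);K=np.array(c["mtx"]);p=(np.asarray(P)-T[:3,3])@T[:3,:3]
    p=p@K.T; return p[:,:2]/p[:,2:]
def ray(c,u,v):
    T=np.array(c["T"]);K=np.array(c["mtx"]);d=T[:3,:3]@np.linalg.solve(K,[u,v,1.]);return T[:3,3],d
def onplane(c,u,v,z):
    o,d=ray(c,u,v);return o+d*(z-o[2])/d[2]
def R(a): return np.array([[np.cos(a),-np.sin(a),0],[np.sin(a),np.cos(a),0],[0,0,1]])
def box(x,y,a,l,w,h,z0=0):
    P=np.array([[i*l/2,j*w/2,k*h] for i in(-1,1) for j in(-1,1) for k in(0,1)]);return P@R(a).T+[x,y,z0]
def cylv(x,y,d,h,z0=0):
    t=np.linspace(0,2*np.pi,40,endpoint=False);P=np.c_[np.cos(t)*d/2+x,np.sin(t)*d/2+y,0*t+z0];Q=P.copy();Q[:,2]+=h;return np.r_[P,Q]
def tubeh(x,y,a,d=.056,L=.11):
    t=np.linspace(0,2*np.pi,40,endpoint=False)
    P=np.r_[[[s*L/2,np.cos(u)*d/2,np.sin(u)*d/2+d/2] for s in(-1,1) for u in t]];return P@R(a).T+[x,y,0]
def hullmask(c,P,S=4):
    p=proj(c,P);h=cv2.convexHull((p*S*16+ (S-1)/2*16).astype(np.int32).astype(np.float32)).astype(np.int32)
    m=np.zeros((420*S,560*S),np.uint8);cv2.fillConvexPoly(m,h,1,shift=4);return cv2.resize(m.astype(np.float32),(560,420),interpolation=cv2.INTER_AREA)
def iou(views,P):
    s=0
    for c,reg in views:
        m=hullmask(c,P); s+=1-np.minimum(m,reg).sum()/np.maximum(m,reg).sum()
    return s
def fit(views,f,x0,st):
    best=None
    x0=np.array(x0,float)
    sim=np.vstack([x0]+[x0+np.eye(len(x0))[i]*st[i] for i in range(len(x0))])
    r=minimize(lambda v:iou(views,f(v)),x0,method='Nelder-Mead',options=dict(initial_simplex=sim,xatol=1e-4,fatol=1e-4));return r.x,r.fun
E
python3 - <<'E'
from h import *
import pickle
C={}
D={}
for n in ["scene","top"]:
    C[n]=cams.read_camera(n)
    for q in ["housing","sleeve","piston","spraycan","tote","carton"]:
        D[n,q]=models.silhouettes(n,q)
pickle.dump((C,D),open('d.pkl','wb'))
t=C["top"];s=C["scene"]
print("floor",onplane(t,316,219,.005),onplane(s,252,258,.005))
print("dowel",onplane(t,316,202,.047),onplane(s,273,256,.047))
sl=onplane(t,410,233,.028);print("sleeve",sl)
h=onplane(t,200,225,0);print("housing",h,[onplane(s,*p,0) for p in((315,173),)])
V=lambda q,i=0,j=0:[(s,D["scene",q][i]["region"].astype(np.float32)),(t,D["top",q][j]["region"].astype(np.float32))]
best=min((fit(V("sleeve"),lambda v:tubeh(*v),[sl[0],sl[1],a],[.01,.01,.2]) for a in(.0,.8,1.57,2.4)),key=lambda r:r[1]);print("sleeve",best)
print([ (r["box"],r["score"]) for r in D["scene","housing"]],[ (r["box"],r["score"]) for r in D["top","housing"]])
E
```

```text
floor [ 0.52820969 -0.02323824  0.005     ] [ 0.51999869 -0.02026519  0.005     ]
dowel [ 0.56816326 -0.02263442  0.047     ] [ 0.57528122 -0.02967176  0.047     ]
sleeve [ 0.47749698 -0.27500952  0.028     ]
housing [ 5.22298821e-01  3.07236514e-01 -2.22044605e-16] [array([0.51617181, 0.3072696 , 0.        ])]
sleeve (array([ 0.48013907, -0.2773227 ,  1.2740717 ]), np.float64(0.11529457569122314))
[([280.1, 147.1, 28.8, 45.7], 0.91), ([359.3, 164.8, 30.8, 54.1], 0.81), ([342.2, 135.7, 26.9, 45.9], 0.79), ([319.5, 156.4, 29.3, 53.9], 0.68)] [([186.4, 187.3, 26.9, 29.5], 0.93), ([197.5, 221.5, 30.0, 25.8], 0.9), ([194.7, 262.6, 35.4, 27.5], 0.8), ([151.8, 217.4, 34.1, 24.5], 0.75)]
```

```bash
python3 - <<'E'
from h import *
import pickle
C,D=pickle.load(open('d.pkl','rb'));t=C["top"];s=C["scene"]
V=[(s,D["scene","housing"][3]["region"].astype(np.float32)),(t,D["top","housing"][1]["region"].astype(np.float32))]
hull=lambda v:np.r_[box(*v,.05,.056,.105)]
for a in(0,.4,-.4,.8,1.2,1.57): print(fit(V,hull,[.52,.307,a],[.01,.01,.2]))
z=lambda im,x,y,w,h,k:cv2.resize(im[y:y+h,x:x+w,::-1],None,fx=k,fy=k,interpolation=cv2.INTER_CUBIC)
cv2.imwrite('pics/t2.png',z(t["pixels"],290,175,56,80,7));cv2.imwrite('pics/s2.png',z(s["pixels"],205,195,100,85,7))
E
```

```text
(array([ 0.52237981,  0.30403852, -0.06819414]), np.float64(0.11300009489059448))
(array([0.52190433, 0.30380572, 0.81068897]), np.float64(0.3476985692977905))
(array([ 0.52231581,  0.30428769, -0.07255515]), np.float64(0.11227256059646606))
(array([0.52231876, 0.3049463 , 1.62674721]), np.float64(0.20667332410812378))
(array([0.52242439, 0.30509576, 1.60015628]), np.float64(0.20763474702835083))
(array([0.5227386 , 0.30415024, 1.63844901]), np.float64(0.2063785195350647))
```

View pics/t2.png

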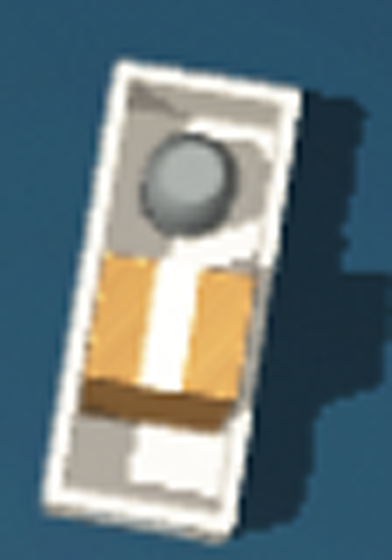

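View pics/s2.png

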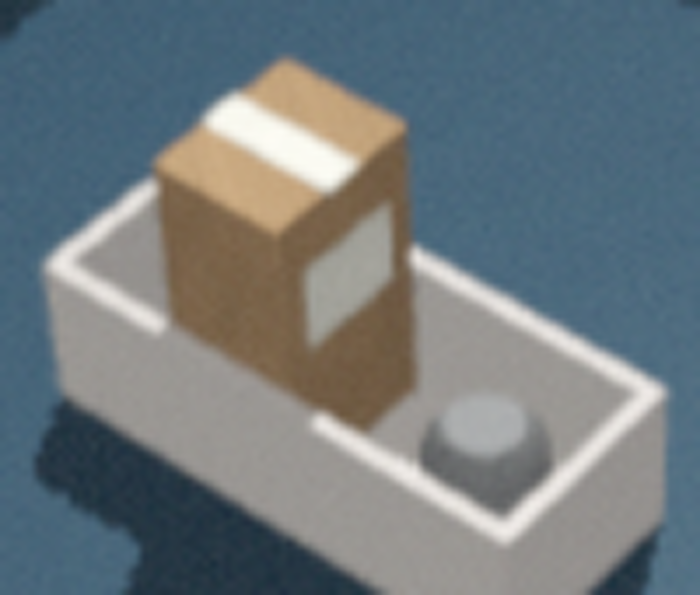

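```bash
python3 - <<'E'
from h import *
import pickle
C,D=pickle.load(open('d.pkl','rb'));t=C["top"];s=C["scene"]
oz=lambda p,o:np.array(p)/7-.43+o
tp=lambda *p:oz(p,np.array([290,175]));sp=lambda *p:oz(p,np.array([205,195]))
L,W,H=.174/2,.036,.055
tote=[(t,(L,W,H),tp(116,60)),(t,(L,-W,H),tp(303,90)),(t,(-L,W,H),tp(43,503)),
 (s,(-L,-W,H),sp(45,265)),(s,(L,-W,H),sp(505,543)),(s,(L,W,H),sp(665,392))]
a,b,h=.023,.028,.113
cart=[(t,(a,b,h),tp(100,252)),(t,(a,-b,h),tp(258,268)),(t,(-a,b,h),tp(83,380)),(t,(-a,-b,h),tp(240,398)),
(s,(-a,b,h),sp(285,57)),(s,(a,b,h),sp(407,128)),(s,(a,-b,h),sp(278,235)),(s,(-a,-b,h),sp(155,165)),(s,(a,b,.005),sp(415,385))]
for n,obs in(("tote",tote),("carton",cart)):
    f=lambda v:np.concatenate([proj(c,[R(v[2])@P+[v[0],v[1],0]])[0]-p for c,P,p in obs])
    r=least_squares(f,[.53,-.025,0],x_scale=[.01,.01,.1]);print(n,r.x.round(4),np.round(f(r.x),1).tolist())
    if n=="tote":
        q=r.x
    else:
        d=R(q[2]).T@np.array([r.x[0]-q[0],r.x[1]-q[1],0]);print("carton in tote",d,r.x[2]-q[2],"gap",d[0]-.023+.082)
# dowel top: ellipse centre
print(onplane(t,*tp(191,172),.047),onplane(s,*sp(484,425),.047))
dd=np.array([.082-.5*.0,0,0])
E
```

```text
tote [ 0.5267 -0.0167 -0.2017] [0.5, 0.4, -0.1, 0.3, 0.3, -0.5, -0.1, -0.2, 0.2, -0.1, 0.2, -0.3]
carton [ 0.5048 -0.0115 -0.172 ] [0.6, 0.1, -0.2, 0.8, 0.6, -0.5, 0.1, 0.0, -0.3, 0.1, 0.2, -0.9, 0.3, -0.2, -0.3, -0.0, 0.8, 0.2]
carton in tote [-0.02252885  0.00069138  0.        ] 0.029712534824900216 gap 0.036471154456511626
[ 0.57608635 -0.02531886  0.047     ] [ 0.57564488 -0.02733994  0.047     ]
```

>>> move_arm(steps=[1, 1.9, -4.3, 0, 0, 0, 0.5, 1, 1.9, -4.3, 0, 0, 0, 0.5, 1, 1.9, -4.3, 0, 0, 0, 0.5, 1, 1.9, -4.3, 0, 0, 0, 0.5, 1, 1.9, -4.3, 0, 0, 0, 0.5, 1, 1.9, -4.3, 0, 0, 0, 0.5, 1, 1.9, -4.3, 0, 0, 0, 0.5, 1, 1.9, -4.3, 0, 0, 0, 0.5], newtons=30)

```text
t: 3.75
eef_pos: [0.3699, 0.2933, 0.2566]
tool_rot: [0.0, 0.128, 0.992, 0.0]
contact_force: [0.5, 0.9, 0.6]
gripper_width: 0.998
```

>>> move_arm(steps=[1, 1.9, -4.3, -0.5, 0, 0, 0.5, 1, 1.9, -4.3, -0.5, 0, 0, 0.5, 1, 1.9, -4.3, -0.5, 0, 0, 0.5, 1, 1.9, -4.3, -0.5, 0, 0, 0.5, 1, 1.9, -4.3, -0.5, 0, 0, 0.5, 1, 1.9, -4.3, -0.5, 0, 0, 0.5, 1, 2.1, -4.7, -1, 0, 0, 0.2, 1, 0, 0, 0, 0, 0, 0])

```text
t: 4.55
eef_pos: [0.5046, -0.0149, 0.2165]
tool_rot: [0.001, 0.106, 0.994, -0.002]
contact_force: [-0.9, -0.2, 0.5]
gripper_width: 1.0
```

```bash
cat >> h.py <<'E'
from scipy.spatial.transform import Rotation as Rot
def Rq(q): return Rot.from_quat([q[1],q[2],q[3],q[0]]).as_matrix()
def wcam():
    o=status.get_obs();c=cams.read_camera("wrist")
    T=np.eye(4);T[:3,:3]=Rq(o["tool_rot"]);T[:3,3]=o["eef_pos"]
    c["Tw"]=T@np.array(c["T_tool_cam"]);c["o"]=o;return c
def wproj(c,P):
    T=c["Tw"];K=np.array(c["mtx"]);p=(np.asarray(P,float)-T[:3,3])@T[:3,:3]
    r=np.linalg.norm(p[:,:2],axis=1);th=np.arctan2(r,p[:,2]);k=th/np.maximum(r,1e-9)
    return np.c_[K[0,2]+K[0,0]*k*p[:,0],K[1,2]+K[1,1]*k*p[:,1]]
def wplane(c,u,v,z):
    K=np.array(c["mtx"]);x=np.array([(u-K[0,2])/K[0,0],(v-K[1,2])/K[1,1]]);th=np.linalg.norm(x)
    d=c["Tw"][:3,:3]@np.r_[np.sin(th)*x/th,np.cos(th)];o=c["Tw"][:3,3];return o+d*(z-o[2])/d[2]
def yaw(o): # jaw yaw deg
    y=Rq(o["tool_rot"])[:,1];return np.degrees(np.arctan2(y[1],y[0]))
E
python3 - <<'E'
from h import *
c=wcam();im=c["pixels"][:,:,::-1].copy();cv2.imwrite('pics/w1.png',im)
print(c["o"]["eef_pos"],yaw(c["o"]),np.round(c["o"]["q"],2),c["o"]["t"])
for P in (box(.5267,-.0167,-.2017,.174,.072,.055),box(.5048,-.0115,-.172,.046,.056,.108,.005)):
    for p in wproj(c,P):
        cv2.circle(im,tuple(int(round(x)) for x in p),3,(0,0,255),1)
cv2.imwrite('pics/w1o.png',im)
E
```

```text
[ 0.50458563 -0.01490716  0.21645436] 77.85541428223925 [-0.43  0.25  0.39  2.02 -0.12  0.89  1.39] 4.55
```

View pics/w1o.png

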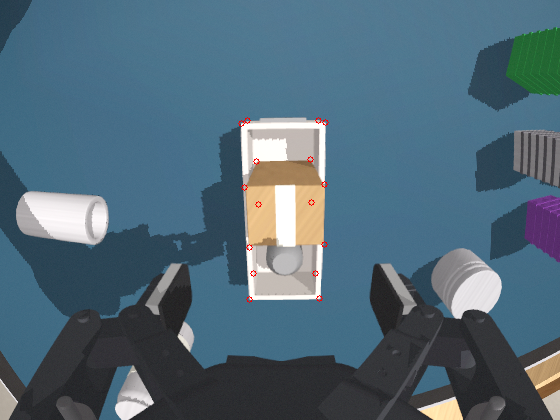

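```bash
python3 - <<'E'
import cv2
a=cv2.imread('pics/w1.png')
cv2.imwrite('pics/w1z.png',cv2.resize(a[110:310,230:340],None,fx=5,fy=3,interpolation=cv2.INTER_CUBIC))
E
```

```text
(no output)
```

View pics/w1z.png

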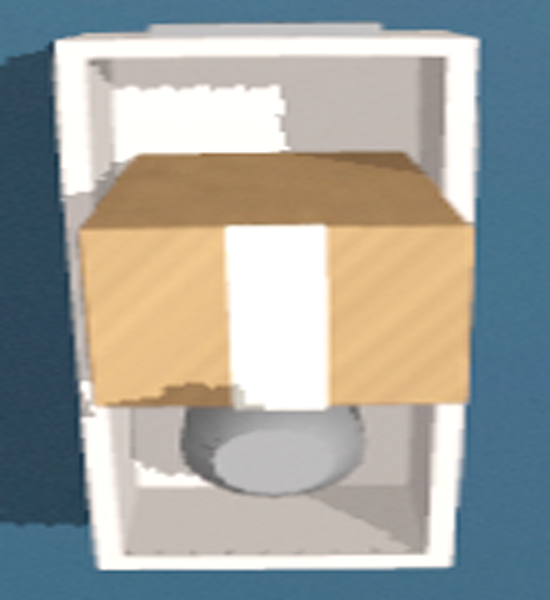

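```bash
python3 - <<'E'
from h import *
import pickle
o=status.get_obs();C={}
c=cams.read_camera("wrist");T=np.eye(4);T[:3,:3]=Rq(o["tool_rot"]);T[:3,3]=o["eef_pos"];c["Tw"]=T@np.array(c["T_tool_cam"])
w=lambda x,y:np.array([(x+.5)/5-.5+230,(y+.5)/3-.5+110])
L,W,H=.087,.036,.055;a,b,h=.023,.028,.113
tote=[((-L,-W,H),w(55,38)),((-L,W,H),w(478,40)),((L,-W,H),w(98,570)),((L,W,H),w(455,567))]
cart=[((-a,-b,h),w(78,228)),((-a,b,h),w(473,225)),((a,-b,h),w(97,408)),((a,b,h),w(468,403))]
for n,obs in(("tote",tote),("carton",cart)):
    f=lambda v:np.concatenate([wproj(c,[R(v[2])@P+[v[0],v[1],0]])[0]-p for P,p in obs])
    r=least_squares(f,[.53,-.025,0],x_scale=[.01,.01,.1]);print(n,r.x.round(4),np.round(f(r.x),1).tolist())
d=wplane(c,*w(274,462),.047);print(d)
C,D=pickle.load(open('d.pkl','rb'))
for q,f,x in(("spraycan",lambda v:cylv(*v,.058,.15),[.62,-.2]),("piston",lambda v:cylv(*v,.072,.062),[.64,.17])):
    V=[(C[k],D[k,q][0]["region"].astype(np.float32)) for k in C];print(q,fit(V,f,x,[.02,.02]))
E
```

```text
tote [ 0.5261 -0.0127 -0.1967] [0.3, 0.8, 0.0, -0.7, 0.3, -0.2, -0.6, -0.0]
carton [ 0.5037 -0.0075 -0.1869] [-0.2, 0.1, 0.5, -0.5, -0.5, 0.2, 0.2, 0.3]
[ 0.57489523 -0.02239164  0.047     ]Traceback (most recent call last):
  File "<stdin>", line 15, in <module>
IndexError: list index out of range
```

>>> move_arm(steps=[1, 0, 0.5, -2, 0, 0, 0.7, 1, 0, 0, -3.5, 0, 0, 0, 1, 0, 0, -3.5, 0, 0, 0, 1, 0, 0, -2.7, 0, 0, 0, 1, 0, 0, 0, 0, 0, 0, 1, 0, 0, 0, 0, 0, 0])

```text
t: 5.25
eef_pos: [0.5034, -0.0016, 0.1003]
tool_rot: [-0.0, 0.094, 0.996, 0.0]
contact_force: [0.0, -0.1, 0.5]
gripper_width: 1.0
```

```bash
python3 - <<'E'
from h import *
c=wcam();im=c["pixels"][:,:,::-1].copy();cv2.imwrite('pics/w2.png',im)
print(c["o"]["eef_pos"],yaw(c["o"]))
E
```

```text
[ 0.50335416 -0.00160868  0.10026077] 79.21547937332224
```

View pics/w2.png

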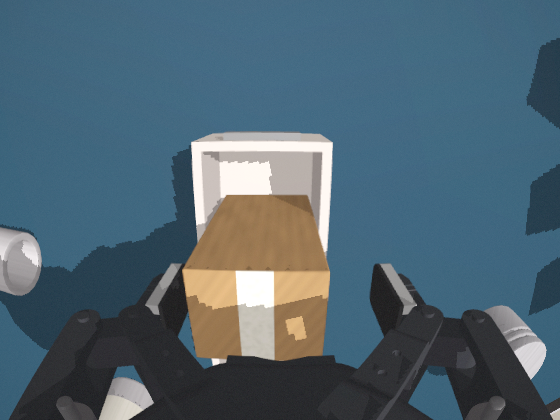

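>>> move_arm(steps=[1, 0, -0.85, 0, 0, 0, 0, 1, 0, 0, -0.2, 0, 0, 0, 0, 0, 0, 0, 0, 0, 0, -0.4, 0, 0, 0, 0, 0, 0, -0.4, 0, 0, 0, 0, 0, 0, -0.4, 0, 0, 0, 0, 0, 0, -0.4, 0, 0, 0, 0, 0, 0], newtons=30)

```text
t: 6.0
eef_pos: [0.5036, -0.0113, 0.0982]
tool_rot: [0.0, 0.095, 0.995, 0.0]
contact_force: [-1.4, -0.4, 6.5]
gripper_width: 0.649
```

```bash
python3 - <<'E'
from h import *
c=wcam();im=c["pixels"][:,:,::-1].copy();cv2.imwrite('pics/w3.png',im)
o=c["o"];print(o["eef_pos"],yaw(o),o["contact_force"],o["gripper_width"])
E
```

```text
[ 0.50356979 -0.01127604  0.09819261] 79.10945296693862 [-1.43675402 -0.38290835  6.46036769] 0.649123195391137
```

View pics/w3.png

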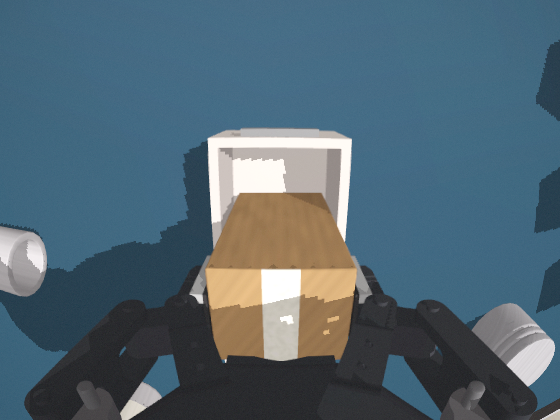

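>>> move_arm(steps=[-0.4, 0, 0, 0.1, 0, 0, 0, -0.4, -0.6, 0.12, 0, 0, 0, 0, -0.4, -0.6, 0.12, 0, 0, 0, 0, -0.4, -0.6, 0.12, 0, 0, 0, 0, -0.4, -0.6, 0.12, 0, 0, 0, 0, -0.4, -0.6, 0.12, 0, 0, 0, 0, -0.4, -0.2, 0.04, 0, 0, 0, 0, -0.4, 0, 0, 0, 0, 0, 0])

```text
t: 6.85
eef_pos: [0.471, -0.0047, 0.0988]
tool_rot: [-0.0, 0.095, 0.996, 0.0]
contact_force: [-0.8, -0.8, -1.9]
gripper_width: 0.655
```

```bash
python3 - <<'E'
from h import *
c=wcam();im=c["pixels"][:,:,::-1].copy();cv2.imwrite('pics/w4.png',im[60:420,140:420])
o=c["o"];print(o["eef_pos"],yaw(o),o["contact_force"],o["gripper_width"],o["torque"])
E
```

```text
[ 0.47100821 -0.0047069   0.09880316] 79.12826472311284 [-0.78864158 -0.82102115 -1.88889162] 0.6547068992068917 [-0.0312946   0.04228726 -0.00978004]
```

View pics/w4.png

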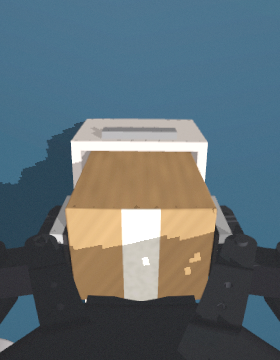

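>>> move_arm(steps=[-0.4, -0.1, 0.02, 0, 0, 0, 0, -0.4, -0.1, 0.02, 0, 0, 0, 0, -0.4, -0.1, 0.02, 0, 0, 0, 0, -0.4, 0, 0, 0, 0, 0, 0])

```text
t: 7.3
eef_pos: [0.4683, -0.0042, 0.0988]
tool_rot: [0.0, 0.095, 0.995, 0.0]
contact_force: [-0.9, -0.6, -2.9]
gripper_width: 0.654
```

>>> move_arm(steps=[-0.4, -0.1, 0.02, 0, 0, 0, 0, -0.4, -0.1, 0.02, 0, 0, 0, 0, -0.4, -0.1, 0.02, 0, 0, 0, 0, -0.4, 0, 0, 0, 0, 0, 0])

```text
t: 7.7
eef_pos: [0.4675, -0.0041, 0.0994]
tool_rot: [0.002, 0.095, 0.995, -0.0]
contact_force: [6.8, -2.3, -5.3]
gripper_width: 0.655
```

>>> move_arm(steps=[-0.4, 0.15, -0.03, -0.1, 0, 0, 0, -0.4, 0, 0, 0, 0, 0, 0, 0.3, 0, 0, 0, 0, 0, 0, 1, 0, 0, 0, 0, 0, 0, 1, 0, 0, 0, 0, 0, 0, 1, 0, 0, 3, 0, 0, 0, 1, 0, 0, 4.5, 0, 0, 0, 1, 0, 0, 4.5, 0, 0, 0])

```text
t: 8.5
eef_pos: [0.4651, -0.004, 0.2182]
tool_rot: [-0.002, 0.095, 0.996, -0.001]
contact_force: [1.2, 1.0, 0.4]
gripper_width: 1.004
```

>>> move_arm(steps=[1, 2, 0, 2, 0, 0, 0, 1, 0, 0, 0, 0, 0, 0, 1, 0, 0, 0, 0, 0, 0])

```text
t: 8.8
eef_pos: [0.4859, -0.0037, 0.2371]
tool_rot: [-0.001, 0.095, 0.996, -0.0]
contact_force: [-1.1, 0.1, 0.0]
gripper_width: 0.997
```

```bash
python3 - <<'E'
from h import *
import pickle
c=wcam();im=c["pixels"][:,:,::-1].copy();pickle.dump(c,open('w5.pkl','wb'))
o=c["o"];print(o["eef_pos"],yaw(o),o["contact_force"],o["gripper_width"],np.round(o["q"],2))
for P in (box(.5267,-.0167,-.2017,.174,.072,.055),):
    for p in wproj(c,P):
        cv2.circle(im,tuple(int(round(x)) for x in p),3,(0,0,255),1)
cv2.imwrite('pics/w5.png',im)
b=c["pixels"][:,:,::-1];cv2.imwrite('pics/w5z.png',cv2.resize(b[100:320,210:350],None,fx=4,fy=2.7,interpolation=cv2.INTER_CUBIC))
E
```

```text
[ 0.48593507 -0.00371471  0.23713707] 79.14198434796228 [-1.13335798  0.07383512  0.0482961 ] 0.9965549854394311 [-0.48  0.19  0.41  2.04 -0.09  0.93  1.36]
```

View pics/w5.png

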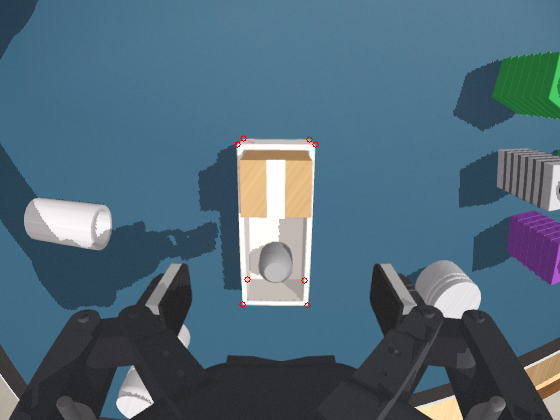

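View pics/w5z.png

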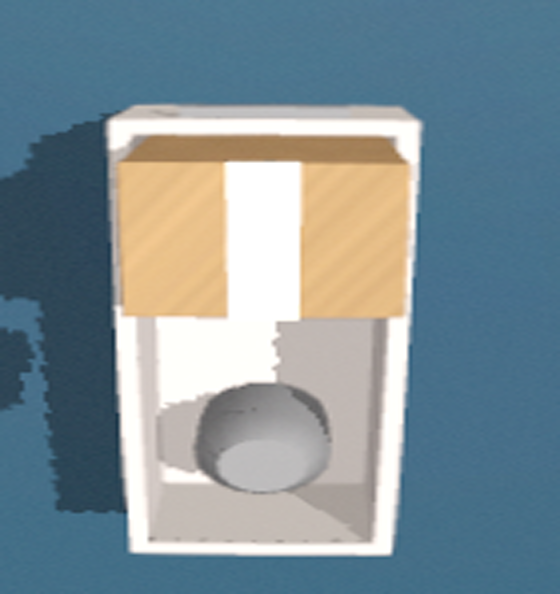

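```bash
python3 - <<'E'
from h import *
import pickle
c=pickle.load(open('w5.pkl','rb'))
w=lambda x,y:np.array([(x+.5)/4-.5+210,(y+.5)/2.7-.5+100])
L,W,H=.087,.036,.055;a,b,h=.023,.028,.113
tote=[((-L,-W,H),w(107,120)),((-L,W,H),w(421,120)),((L,-W,H),w(130,555)),((L,W,H),w(393,555)),((.05,0,.047),w(264,465))]
cart=[((-a,-b,h),w(120,161)),((-a,b,h),w(409,162)),((a,-b,h),w(122,317)),((a,b,h),w(405,317))]
for n,obs in(("tote",tote),("carton",cart)):
    f=lambda v:np.concatenate([wproj(c,[R(v[2])@P+[v[0],v[1],0]])[0]-p for P,p in obs])
    r=least_squares(f,[.53,-.025,0],x_scale=[.01,.01,.1]);print(n,r.x.round(4),np.round(f(r.x),1).tolist())
    if n=="tote": q=r.x
    else: print(R(q[2]).T@[r.x[0]-q[0],r.x[1]-q[1],0],r.x[2]-q[2])
print(wplane(c,*w(264,465),.047))
C,D=pickle.load(open('d.pkl','rb'))
for q,f,x in(("spraycan",lambda v:cylv(*v,.058,.15),[.62,-.2]),("piston",lambda v:cylv(*v,.072,.062),[.64,.17]),("sleeve",lambda v:tubeh(*v),[.48,-.277,1.27])):
    V=[(C[k],D[k,q][0]["region"].astype(np.float32)) for k in C if D[k,q]];print(q,len(V),fit(V,f,x,[.02,.02,.1][:len(x)]))
# wrist picks sleeve
E
```

```text
tote [ 0.5271 -0.0165 -0.1966] [0.3, -0.0, -0.4, 0.4, 0.6, -0.9, -0.1, -0.3, -0.3, 0.6]
carton [ 0.4696 -0.004  -0.1948] [-1.1, -0.0, 1.0, -0.1, 0.0, -0.1, 0.1, 0.3]
[-0.05886194  0.00102174  0.        ] 0.0018022944881950498
[ 0.57547418 -0.02578018  0.047     ]
spraycan 1 (array([ 0.67254117, -0.19888043]), np.float64(0.05333232879638672))
piston 2 (array([0.66750877, 0.18166102]), np.float64(0.12368637323379517))
sleeve 2 (array([ 0.48007795, -0.27774904,  1.2729477 ]), np.float64(0.11615145206451416))
```

>>> move_arm(steps=[1, 0, -2.3, 0, 0, 0, -8, 1, 0, -2.3, 0, 0, 0, -8, 1, 0, -2.3, 0, 0, 0, -8, 1, 0, -2.3, 0, 0, 0, -8, 1, 0, -2.3, 0, 0, 0, -8, 1, 0, -2.3, 0, 0, 0, -8, 1, 0, -2.3, 0, 0, 0, -8, 1, 0, -2.3, 0, 0, 0, -8])

```text
t: 9.65
eef_pos: [0.4849, -0.1883, 0.2358]
tool_rot: [-0.002, 0.61, 0.792, -0.001]
contact_force: [0.5, 0.5, -0.3]
gripper_width: 0.999
```

>>> move_arm(steps=[1, 0, -2.3, 0, 0, 0, -8, 1, 0, -2.3, 0, 0, 0, -8, 1, 0, -2.3, 0, 0, 0, -8, 1, 0, -2.3, 0, 0, 0, -8, 1, 0, 0, 0, 0, 0, 0, 1, 0, 0, 0, 0, 0, 0])

```text
t: 10.25
eef_pos: [0.4854, -0.2793, 0.2361]
tool_rot: [-0.002, 0.803, 0.596, -0.001]
contact_force: [0.0, -0.2, -0.1]
gripper_width: 1.0
```

```bash
python3 - <<'E'
from h import *
import pickle
c=wcam();im=c["pixels"][:,:,::-1].copy();pickle.dump(c,open('w6.pkl','wb'))
o=c["o"];print(o["eef_pos"],yaw(o),o["contact_force"],np.round(o["q"],2))
hu=cv2.convexHull(wproj(c,tubeh(.4801,-.2777,1.273)).astype(np.float32)).astype(int)
cv2.polylines(im,[hu],True,(0,0,255),1)
cv2.imwrite('pics/w6.png',im)
E
```

```text
[ 0.48543855 -0.27934485  0.2361077 ] -16.842980499743213 [ 0.04214718 -0.22950901 -0.13983936] [-0.22  0.4   0.82  1.89 -0.34  1.    0.45]
```

View pics/w6.png

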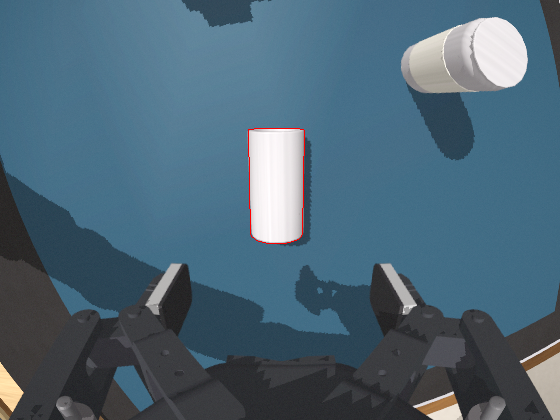

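>>> move_arm(steps=[1, -0.65, -1.8, -1, 7.2, -2.2, 0, 1, -0.65, -1.8, -1, 7.2, -2.2, 0, 1, -0.65, -1.8, -1, 7.2, -2.2, 0, 1, -0.65, -1.8, -1, 7.2, -2.2, 0, 1, -0.65, -1.8, -2, 7.2, -2.2, 0, 1, -0.65, -1.8, -2, 7.2, -2.2, 0, 1, 0, 0, 0, 0, 0, 0, 1, 0, 0, 0, 0, 0, 0])

```text
t: 11.1
eef_pos: [0.4469, -0.3874, 0.1555]
tool_rot: [-0.23, 0.742, 0.549, 0.309]
contact_force: [-0.0, 0.0, 0.1]
gripper_width: 0.998
```

```bash
python3 - <<'E'
from h import *
o=status.get_obs();print(o["eef_pos"],np.round(Rq(o["tool_rot"]).T,3).tolist(),np.round(o["q"],2))
R_=Rq(o["tool_rot"]);g=o["eef_pos"]+R_[:,2]*.006
u=np.array([np.cos(1.273),np.sin(1.273),0]);tgt=np.array([.4801,-.2777,.029])-.025*u
print("shift cm",100*(tgt-g),"in tool",100*R_.T@(tgt-g))
E
```

```text
[ 0.44689021 -0.3874361   0.15550501] [[0.207, 0.673, 0.711], [0.957, -0.292, -0.002], [0.206, 0.68, -0.704]] [ 0.58  0.79  0.5   1.63 -0.88  1.55  1.13]
shift cm [  2.4640103    8.17552217 -12.22836465] in tool [-2.68238486e+00  3.56733484e-04  1.46713402e+01]
```

>>> move_arm(steps=[1, 0, 0, -3.8, 0, 0, 0, 1, 0.82, 2.72, -2.8, 0, 0, 0, 1, 0.82, 2.72, -2.8, 0, 0, 0, 1, 0.82, 2.72, -2.8, 0, 0, 0, 1, 0, 0, 0, 0, 0, 0, 1, 0, 0, 0, 0, 0, 0])

```text
t: 11.7
eef_pos: [0.4743, -0.3039, 0.0374]
tool_rot: [-0.228, 0.74, 0.552, 0.309]
contact_force: [0.1, -0.9, 0.2]
gripper_width: 0.996
```

```bash
python3 - <<'E'
from h import *
o=status.get_obs()
R_=Rq(o["tool_rot"]);g=o["eef_pos"]+R_[:,2]*.006
u=np.array([np.cos(1.273),np.sin(1.273),0]);tgt=np.array([.4801,-.2777,.029])-.025*u
print("shift cm",100*(tgt-g),"in tool",100*R_.T@(tgt-g),o["contact_force"])
c=wcam();cv2.imwrite('pics/w7.png',c["pixels"][:,:,::-1])
E
```

```text
shift cm [-0.28159142 -0.18118353 -0.41997661] in tool [-0.47651606 -0.21952024  0.11508632] [ 0.11631305 -0.90720823  0.21947171]
```

View pics/w7.png

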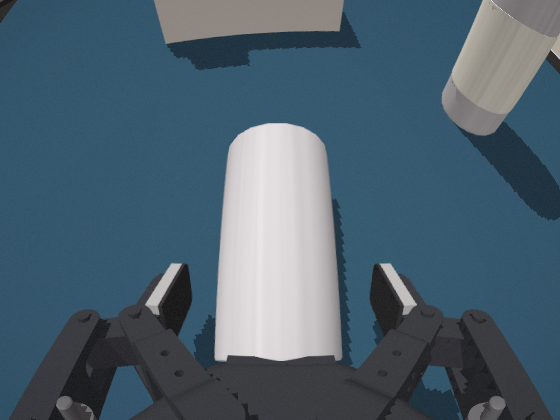

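>>> move_arm(steps=[1, -0.1, 0, -0.35, 0, 0, 0, 0.3, 0, 0, 0, 0, 0, 0, -0.4, 0, 0, 0, 0, 0, 0, -0.5, 0, 0, 0, 0, 0, 0, -0.5, 0, 0, 0, 0, 0, 0, -0.5, 0, 0, 0, 0, 0, 0], newtons=60)

```text
t: 12.35
eef_pos: [0.4714, -0.3075, 0.0332]
tool_rot: [-0.227, 0.742, 0.55, 0.309]
contact_force: [-2.3, -2.3, 6.4]
gripper_width: 0.647
```

```bash
python3 - <<'E'
from h import *
o=status.get_obs()
R_=Rq(o["tool_rot"]);g=o["eef_pos"]+R_[:,2]*.006
print(g,R_.T.round(3).tolist(),o["contact_force"],o["gripper_width"])
c=wcam();cv2.imwrite('pics/w8.png',c["pixels"][:,:,::-1])
E
```

```text
[ 0.47269443 -0.30339358  0.02894132] [[0.204, 0.675, 0.709], [0.956, -0.292, 0.003], [0.209, 0.678, -0.705]] [-2.31155083 -2.33382369  6.37250561] 0.6465653993104108
```

View pics/w8.png

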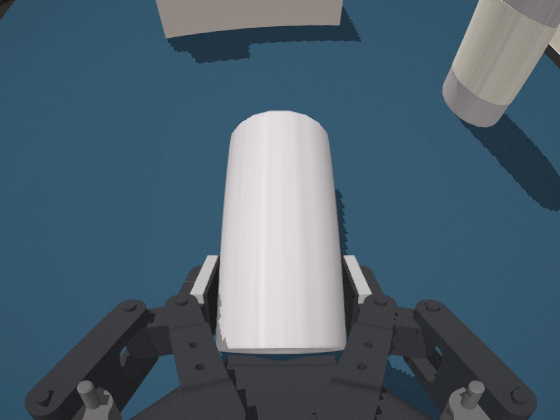

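>>> move_arm(steps=[-0.5, 0, 0, 2, 0, 0, 0, -0.5, 0, 0, 3, 0, 0, 0, -0.5, 0, 0, 3, -7.2, 2.2, 0, -0.5, 0, 0, 3, -7.2, 2.2, 0, -0.5, 0, 0, 1, -7.2, 2.2, 0, -0.5, 0, 0, 0, -7.2, 2.2, 0, -0.5, 0, 0, 0, -7.2, 2.2, 0, -0.5, 0, 0, 0, -7.2, 2.2, 0])

```text
t: 13.2
eef_pos: [0.4712, -0.3065, 0.1529]
tool_rot: [0.002, 0.803, 0.595, -0.001]
contact_force: [-0.6, 0.4, -4.8]
gripper_width: 0.643
```

>>> move_arm(steps=[-0.5, 0, 0, 0, -7.2, 2.2, 0, -0.5, 0, 0, 0, -7.2, 2.2, 0, -0.5, 0, 0, 0, -7.2, 2.2, 0, -0.5, 0, 0, 0, -7.2, 2.2, 0, -0.5, 0, 0, 0, -7.2, 2.2, 0, -0.5, 0, 0, 0, -7.2, 2.2, 0, -0.5, 0, 0, 0, 0, 0, 0, -0.5, 0, 0, 0, 0, 0, 0])

```text
t: 14.0
eef_pos: [0.4712, -0.3061, 0.1517]
tool_rot: [0.227, 0.741, 0.551, -0.309]
contact_force: [0.4, -0.3, -3.1]
gripper_width: 0.649
```

```bash
python3 - <<'E'
from h import *
o=status.get_obs()
R_=Rq(o["tool_rot"]);g=o["eef_pos"]+R_[:,2]*.006
print(g,R_.T.round(3).tolist(),o["contact_force"],o["gripper_width"],np.round(o["q"],2))
c=wcam();cv2.imwrite('pics/w9.png',c["pixels"][:,:,::-1])
s=cams.read_camera("scene");cv2.imwrite('pics/s9.png',s["pixels"][:,:,::-1])
E
```

```text
[ 0.46992328 -0.31011698  0.14743127] [[0.203, 0.676, -0.709], [0.957, -0.29, -0.003], [-0.208, -0.677, -0.706]] [ 0.37093601 -0.32350833 -3.1083371 ] 0.6486691142541028 [-0.73  0.98  1.21  2.06 -0.18  0.64  0.11]
```

View pics/w9.png

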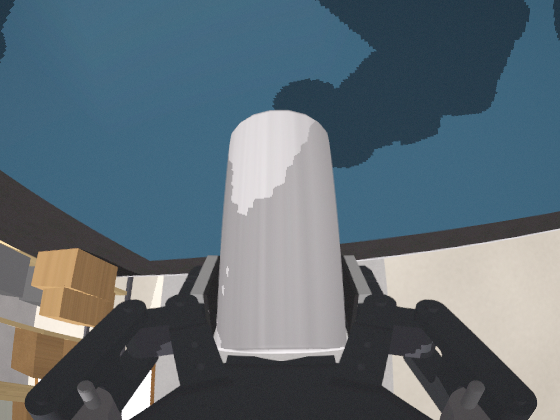

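View pics/s9.png

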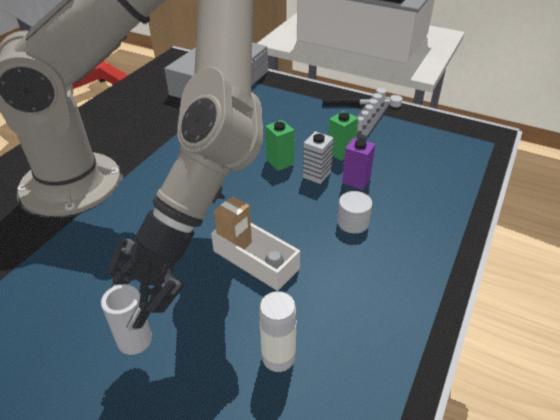

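>>> move_arm(steps=[-0.5, 0, 0, -2, 0, 0, 0, -0.5, 0, 0, -2, 0, 0, 0, -0.5, 0, 0, -1.6, 0, 0, 0, -0.5, 0, 0, -0.5, 0, 0, 0, -0.5, 0, 0, 0, 0, 0, 0, -0.5, 0, 0, -0.2, 0, 0, 0, -0.5, 0, 0, 0, 0, 0, 0])

```text
t: 14.8
eef_pos: [0.4717, -0.3065, 0.0899]
tool_rot: [0.228, 0.742, 0.55, -0.308]
contact_force: [-0.2, -1.2, -4.4]
gripper_width: 0.645
```

>>> move_arm(steps=[-0.5, 0, 0, -0.1, 0, 0, 0, -0.5, 0, 0, -0.1, 0, 0, 0, -0.5, 0, 0, -0.1, 0, 0, 0, -0.5, 0, 0, 0, 0, 0, 0])

```text
t: 15.2
eef_pos: [0.4715, -0.3066, 0.0867]
tool_rot: [0.228, 0.742, 0.55, -0.309]
contact_force: [-0.5, 1.0, 0.9]
gripper_width: 0.645
```

>>> move_arm(steps=[-0.5, 0, 0, -0.1, 0, 0, 0, -0.5, 0, 0, 0, 0, 0, 0])

```text
t: 15.4
eef_pos: [0.4713, -0.307, 0.0866]
tool_rot: [0.229, 0.742, 0.549, -0.309]
contact_force: [-1.1, 3.4, 8.4]
gripper_width: 0.648
```

Firm contact. Release gently and back out along the tool axis.

>>> move_arm(steps=[-0.3, 0, 0, 0, 0, 0, 0, -0.1, 0, 0, 0, 0, 0, 0, 0.3, 0, 0, 0, 0, 0, 0, 1, 0, 0, 0, 0, 0, 0, 1, 0, 0, 0, 0, 0, 0, 1, 0, 0, 0, 0, 0, 0], newtons=30)

```text
t: 16.0
eef_pos: [0.4715, -0.3064, 0.0852]
tool_rot: [0.228, 0.742, 0.55, -0.309]
contact_force: [-0.2, 0.5, 0.3]
gripper_width: 0.999
```

>>> move_arm(steps=[1, 0.42, 1.35, 1.41, 0, 0, 0, 1, 0.6, 2, 2.1, 0, 0, 0, 1, 0.6, 2, 2.1, 0, 0, 0, 1, 0.6, 2, 2.1, 0, 0, 0])

```text
t: 16.4
eef_pos: [0.4937, -0.2322, 0.1631]
tool_rot: [0.228, 0.742, 0.55, -0.309]
contact_force: [-0.5, -1.1, 0.6]
gripper_width: 1.002
```

```bash
python3 - <<'E'
from h import *
o=status.get_obs();print(o["eef_pos"],o["contact_force"],o["gripper_width"])
c=wcam();cv2.imwrite('pics/w10.png',c["pixels"][:,:,::-1])
E
```

```text
[ 0.493665   -0.23217743  0.16309074] [-0.51463477 -1.09864081  0.5708353 ] 1.001667111570335
```

View pics/w10.png

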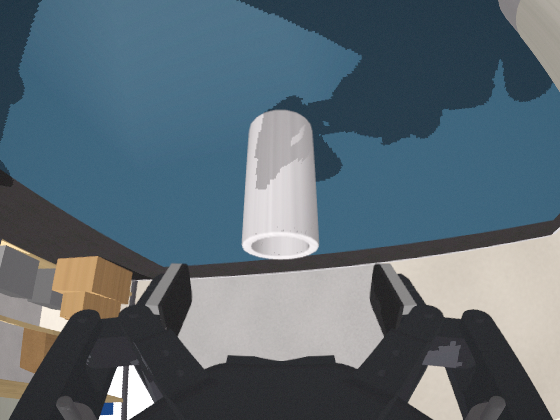

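>>> move_arm(steps=[1, 0, 0, 4, 7.2, -2.2, 0, 1, 0, 0, 4, 7.2, -2.2, 0, 1, -0.6, -2, 1, 7.2, -2.2, 0, 1, -0.6, -2, 0, 7.2, -2.2, 0, 1, -0.6, -2, 0, 7.2, -2.2, 0, 1, -0.6, -2, 0, 7.2, -2.2, 0, 1, 0, 0, 0, 0, 0, 8, 1, 0, 0, 0, 0, 0, 8])

```text
t: 17.25
eef_pos: [0.4675, -0.3155, 0.2525]
tool_rot: [0.002, 0.713, 0.701, -0.002]
contact_force: [-0.4, 0.0, -0.3]
gripper_width: 1.0
```

>>> move_arm(steps=[1, 0, 0, 0, 0, 0, 8, 1, 0, 0, 0, 0, 0, 8, 1, 0, 0, 0, 0, 0, 8, 1, 0, 0, 0, 0, 0, 8, 1, 0, 0, 0, 0, 0, 8, 1, 0, 0, 0, 0, 0, 8, 1, 0, 0, 0, 0, 0, 8, 1, 0, 0, 0, 0, 0, 8])

```text
t: 18.05
eef_pos: [0.4693, -0.3123, 0.2518]
tool_rot: [0.002, 0.23, 0.973, -0.001]
contact_force: [-1.0, -0.3, 0.2]
gripper_width: 1.001
```

>>> move_arm(steps=[1, 0, 0, 0, 0, 0, 8, 1, 0, 0, 0, 0, 0, 7.5, 1, 0, 0, 0, 0, 0, 0, 1, 0, 0, 0, 0, 0, 0])

```text
t: 18.45
eef_pos: [0.4694, -0.3122, 0.252]
tool_rot: [0.003, 0.101, 0.995, -0.001]
contact_force: [0.6, 0.7, 0.4]
gripper_width: 0.999
```

```bash
python3 - <<'E'
from h import *
c=wcam();im=c["pixels"][:,:,::-1].copy()
o=c["o"];print(o["eef_pos"],yaw(o),Rq(o["tool_rot"])[:,2],np.round(o["q"],2))
t=np.linspace(0,2*np.pi,60)
for d in(.056,.042):
    cv2.polylines(im,[wproj(c,np.c_[.470+d/2*np.cos(t),-.3115+d/2*np.sin(t),0*t+.11]).astype(int)],True,(0,0,255),1)
cv2.imwrite('pics/w11.png',im)
E
```

```text
[ 0.469432   -0.31224235  0.25199174] 78.36871174728695 [ 0.00497099 -0.00159799 -0.99998637] [ 0.    0.33  0.59  1.86 -0.22  1.01  2.06]
```

View pics/w11.png

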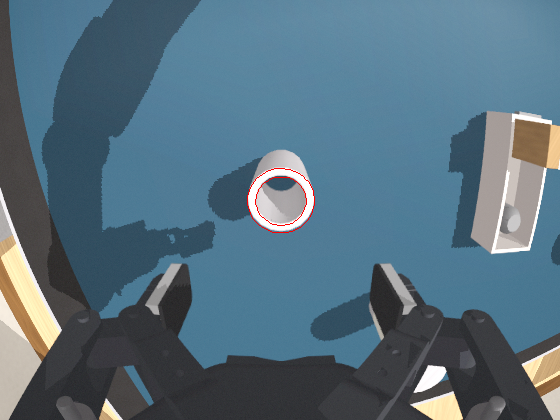

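>>> move_arm(steps=[1, 0.06, 0.07, -4, 0.09, 0.28, 0.2, 1, 0, 0, -4.5, 0, 0, 0, 1, 0, 0, -4.5, 0, 0, 0, 1, 0, 0, -2.6, 0, 0, 0, 1, 0, 0, -1, 0, 0, 0, 1, 0, 0, 0, 0, 0, 0, 1, 0, 0, 0, 0, 0, 0])

```text
t: 19.2
eef_pos: [0.4712, -0.312, 0.0875]
tool_rot: [0.001, 0.098, 0.995, -0.001]
contact_force: [0.2, -0.9, -0.1]
gripper_width: 0.998
```

```bash
python3 - <<'E'
from h import *
c=wcam();im=c["pixels"][:,:,::-1].copy()
o=c["o"];print(o["eef_pos"],yaw(o),Rq(o["tool_rot"])[:,2],o["contact_force"])
cv2.imwrite('pics/w12.png',im)
E
```

```text
[ 0.4712368  -0.31199208  0.08747116] 78.7580233438598 [ 0.00199901 -0.00126271 -0.9999972 ] [ 0.22071069 -0.8503064  -0.1496889 ]
```

View pics/w12.png

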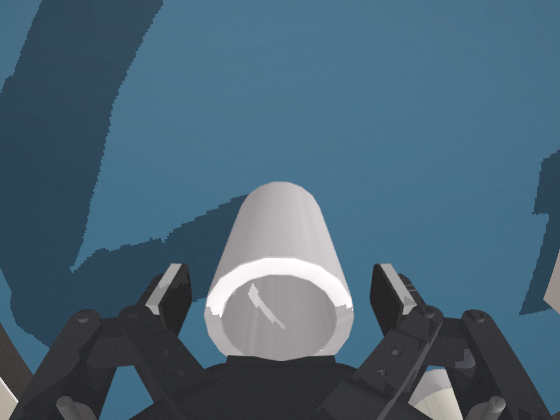

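>>> move_arm(steps=[0.3, 0, 0, 0, 0, 0, 0, -0.1, 0, 0, 0, 0, 0, 0, -0.5, 0, 0, 0, 0, 0, 0, -0.5, 0, 0, 0, 0, 0, 0, -0.5, 0, 0, 0, 0, 0, 0], newtons=60)

```text
t: 19.75
eef_pos: [0.4712, -0.3119, 0.0877]
tool_rot: [0.001, 0.098, 0.995, -0.0]
contact_force: [-0.5, 0.4, 6.9]
gripper_width: 0.643
```

>>> move_arm(steps=[-0.5, 0, 0, 2, 0, 0, 0, -0.5, 0, 0, 3, 0, 0, 0, -0.5, 0, 0, 4, 0, 0, 0, -0.5, 0, 0, 4, 0, 0, 0, -0.5, 0, 0, 0, 0, 0, 0])

```text
t: 20.25
eef_pos: [0.4727, -0.3133, 0.2214]
tool_rot: [0.005, 0.098, 0.995, -0.001]
contact_force: [0.2, -1.0, -3.1]
gripper_width: 0.639
```

```bash
python3 - <<'E'
from h import *
c=wcam();im=c["pixels"][:,:,::-1].copy()
o=c["o"];print(o["eef_pos"],yaw(o),Rq(o["tool_rot"])[:,2],o["contact_force"],o["gripper_width"])
cv2.imwrite('pics/w13.png',im)
R_=Rq(o["tool_rot"]);g=o["eef_pos"]+R_[:,2]*.006
ax=R(-.199)@[.05,0,0]+[.527,-.0166,0];print("dowel",ax,"go",(ax-g)*100)
E
```

```text
[ 0.47266349 -0.31325467  0.22144664] 78.77123482506256 [ 0.00898799 -0.00375932 -0.99995254] [ 0.20364755 -1.04259026 -3.06721021] 0.6390768265593455
dowel [ 0.57601324 -0.02648446  0.        ] go [ 10.32958151  28.67927701 -21.5446929 ]
```

View pics/w13.png

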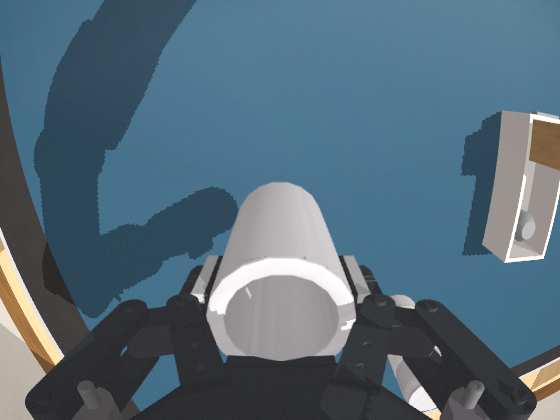

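>>> move_arm(steps=[-0.5, 1.5, 4.1, 0, 0, 0, 0, -0.5, 1.5, 4.1, 0, 0, 0, 0, -0.5, 1.5, 4.1, 0, 0, 0, 0, -0.5, 1.5, 4.1, 0, 0, 0, 0, -0.5, 1.5, 4.1, 0, 0, 0, 0, -0.5, 1.5, 4.1, 0, 0, 0, 0, -0.5, 1.5, 4.1, -0.5, 0, 0, 0, -0.5, 0, 0, -1, 0, 0, 0])

```text
t: 21.1
eef_pos: [0.5768, -0.0154, 0.1994]
tool_rot: [-0.0, 0.092, 0.996, 0.002]
contact_force: [0.4, 0.5, -3.1]
gripper_width: 0.636
```

>>> move_arm(steps=[-0.5, 0, 0, 0, 0, 0, 0, -0.5, 0, 0, 0, 0, 0, 0])

```text
t: 21.3
eef_pos: [0.574, -0.0256, 0.2]
tool_rot: [-0.001, 0.098, 0.995, -0.001]
contact_force: [0.2, -1.4, -3.9]
gripper_width: 0.641
```

```bash
python3 - <<'E'
from h import *
import pickle
c=wcam();im=c["pixels"][:,:,::-1].copy()
o=c["o"];print(o["eef_pos"],yaw(o),Rq(o["tool_rot"])[:,2],o["contact_force"],o["gripper_width"],np.round(o["q"],2))
for P in (box(.527,-.0166,-.199,.174,.072,.055),):
    for p in wproj(c,P):
        cv2.circle(im,tuple(int(round(x)) for x in p),3,(0,0,255),1)
cv2.imwrite('pics/w14.png',im)
s=cams.read_camera("scene");cv2.imwrite('pics/s14.png',s["pixels"][:,:,::-1]);t=cams.read_camera("top")
cv2.imwrite('pics/s14z.png',cv2.resize(s["pixels"][150:310,180:340,::-1],None,fx=3.6,fy=3.6,interpolation=cv2.INTER_CUBIC))
pickle.dump((s,t),open('c14.pkl','wb'))
E
```

```text
[ 0.57404245 -0.02561562  0.19995764] 78.71840567980276 [-0.00275135 -0.00122948 -0.99999546] [ 0.20760555 -1.4225636  -3.94390631] 0.64061267810822 [-0.45  0.41  0.5   1.88 -0.24  0.92  1.53]
```

View pics/w14.png

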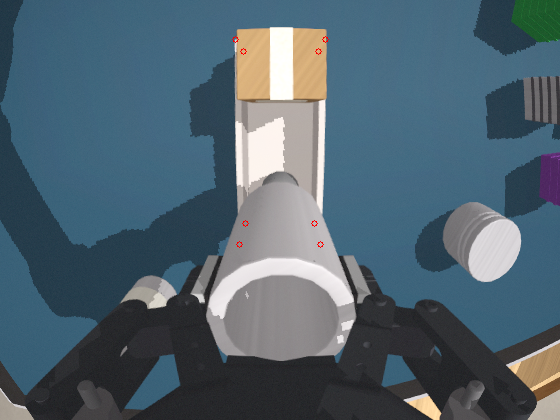

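View pics/s14z.png

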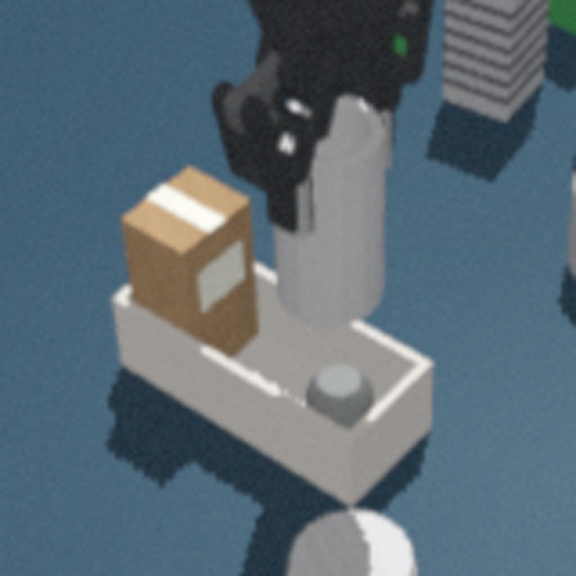

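```bash
python3 - <<'E'
from h import *
import pickle
s,t=pickle.load(open('c14.pkl','rb'))
k=5
for n,c,(x0,y0,w,h) in(("s",s,(220,165,110,115)),("t",t,(285,165,60,80))):
    im=cv2.resize(c["pixels"][y0:y0+h,x0:x0+w,::-1],None,fx=k,fy=k,interpolation=cv2.INTER_CUBIC)
    def dr(P,col):
        p=((proj(c,P)-[x0,y0]+.5)*k).astype(int);cv2.polylines(im,[p],True,col,1)
    a=np.linspace(0,2*np.pi,60)
    for z in(.112,.222): dr(np.c_[.5728+.028*np.cos(a),-.0254+.028*np.sin(a),0*a+z],(0,0,255))
    dr(np.c_[.576+.012*np.cos(a),-.0265+.012*np.sin(a),0*a+.047],(0,255,0))
    b=np.array([[-.087,-.036,.055],[.087,-.036,.055],[.087,.036,.055],[-.087,.036,.055]])
    dr(b@R(-.199).T+[.527,-.0166,0],(255,0,255))
    cv2.imwrite(f'pics/o14{n}.png',im)
E
```

```text
(no output)
```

View pics/o14s.png

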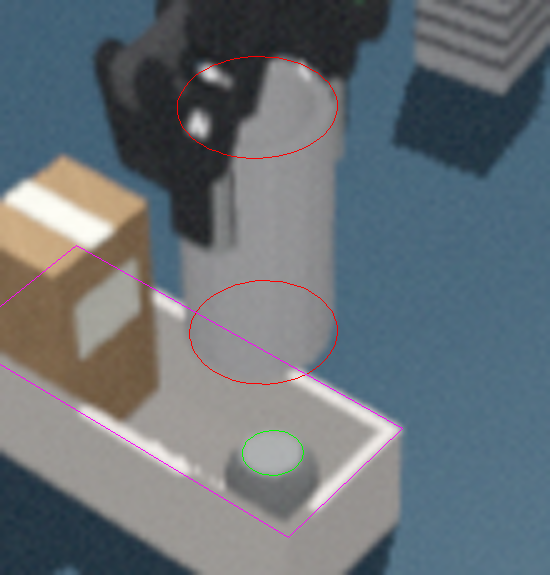

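View pics/o14t.png

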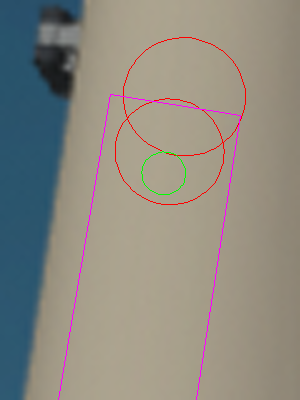

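>>> move_arm(steps=[-0.5, 0.4, -0.05, -2, 0.07, -0.15, 0, -0.5, 0, 0, -2, 0, 0, 0, -0.5, 0, 0, -2, 0, 0, 0, -0.5, 0, 0, 0, 0, 0, 0, -0.5, 0, 0, 0, 0, 0, 0])

```text
t: 21.95
eef_pos: [0.5795, -0.0256, 0.1417]
tool_rot: [0.001, 0.098, 0.995, 0.001]
contact_force: [0.4, -0.2, -2.5]
gripper_width: 0.641
```

```bash
python3 - <<'E'
from h import *
o=status.get_obs();print(o["eef_pos"],yaw(o),Rq(o["tool_rot"])[:,2],o["contact_force"],o["gripper_width"])
s=cams.read_camera("scene");c=s;k=5;x0,y0,w,h=220,165,110,115
im=cv2.resize(c["pixels"][y0:y0+h,x0:x0+w,::-1],None,fx=k,fy=k,interpolation=cv2.INTER_CUBIC)
def dr(P,col):
    p=((proj(c,P)-[x0,y0]+.5)*k).astype(int);cv2.polylines(im,[p],True,col,1)
a=np.linspace(0,2*np.pi,60);zb=o["eef_pos"][2]-.0877
for z in(zb,zb+.11): dr(np.c_[.576+.028*np.cos(a),-.0265+.028*np.sin(a),0*a+z],(0,0,255))
cv2.imwrite('pics/s15.png',im)
E
```

```text
[ 0.57948344 -0.02563919  0.14173398] 78.73412937370232 [ 3.00875066e-03  8.45096736e-04 -9.99995117e-01] [ 0.38928573 -0.24771054 -2.53079171] 0.6407200924695334
```

View pics/s15.png

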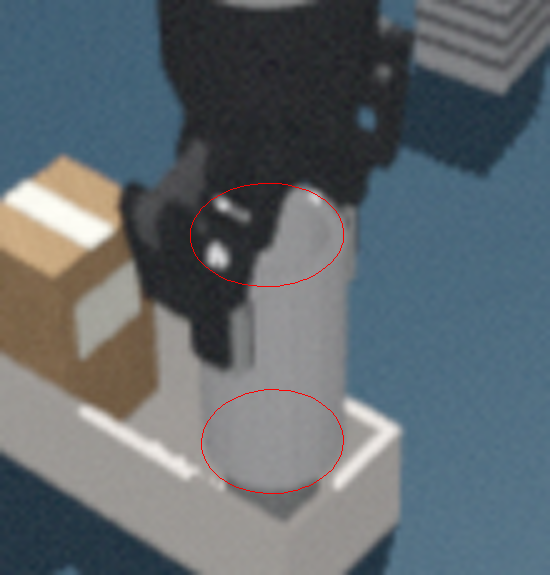

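>>> move_arm(steps=[-0.5, -0.1, 0, -0.6, 0, 0, 0, -0.5, 0, 0, -0.6, 0, 0, 0, -0.5, 0, 0, -0.5, 0, 0, 0, -0.5, 0, 0, 0, 0, 0, 0])

```text
t: 22.4
eef_pos: [0.578, -0.0248, 0.1235]
tool_rot: [0.001, 0.097, 0.995, 0.001]
contact_force: [0.5, -0.3, -3.2]
gripper_width: 0.639
```

>>> move_arm(steps=[-0.5, 0, 0, -0.5, 0, 0, 0, -0.5, 0, 0, -0.5, 0, 0, 0, -0.5, 0, 0, -0.5, 0, 0, 0, -0.5, 0, 0, 0, 0, 0, 0])

```text
t: 22.8
eef_pos: [0.5781, -0.0249, 0.1084]
tool_rot: [0.001, 0.097, 0.995, 0.0]
contact_force: [-0.0, -0.1, -3.5]
gripper_width: 0.64
```

Free on the dowel. Down towards the floor (bottom now ≈21 mm, floor 5).

>>> move_arm(steps=[-0.5, 0, 0, -0.5, 0, 0, 0, -0.5, 0, 0, -0.5, 0, 0, 0, -0.5, 0, 0, -0.3, 0, 0, 0, -0.5, 0, 0, -0.1, 0, 0, 0, -0.5, 0, 0, -0.1, 0, 0, 0, -0.5, 0, 0, 0, 0, 0, 0])

```text
t: 23.4
eef_pos: [0.5784, -0.0249, 0.0941]
tool_rot: [0.001, 0.098, 0.995, 0.001]
contact_force: [-0.8, -1.2, -4.7]
gripper_width: 0.639
```

>>> move_arm(steps=[-0.5, 0, 0, -0.1, 0, 0, 0, -0.5, 0, 0, -0.1, 0, 0, 0, -0.5, 0, 0, 0, 0, 0, 0])

```text
t: 23.7
eef_pos: [0.5787, -0.0249, 0.0927]
tool_rot: [0.002, 0.098, 0.995, 0.001]
contact_force: [-2.0, -0.9, 1.8]
gripper_width: 0.636
```

>>> move_arm(steps=[-0.5, 0, 0, -0.1, 0, 0, 0, -0.2, 0, 0, 0, 0, 0, 0, 0.3, 0, 0, 0, 0, 0, 0, 1, 0, 0, 0, 0, 0, 0, 1, 0, 0, 0, 0, 0, 0, 1, 0, 0, 2.5, 0, 0, 0, 1, 0, 0, 4.5, 0, 0, 0, 1, 0, 0, 4.5, 0, 0, 0], newtons=30)

```text
t: 24.5
eef_pos: [0.578, -0.0245, 0.2069]
tool_rot: [0.001, 0.097, 0.995, 0.0]
contact_force: [1.0, 0.4, 0.9]
gripper_width: 0.996
```

>>> move_arm(steps=[1, -1.5, 3, 2.5, 0, 0, 0, 1, 0, 0, 0, 0, 0, 0, 1, 0, 0, 0, 0, 0, 0])

```text
t: 24.8
eef_pos: [0.5636, 0.0064, 0.2316]
tool_rot: [0.002, 0.096, 0.995, 0.001]
contact_force: [0.3, -0.2, 0.0]
gripper_width: 1.001
```

```bash
python3 - <<'E'
from h import *
import pickle
c=wcam();im=c["pixels"][:,:,::-1].copy();pickle.dump(c,open('w16.pkl','wb'))
o=c["o"];print(o["eef_pos"],yaw(o),Rq(o["tool_rot"])[:,2],o["contact_force"])
for h in(0,.105):
    p=wproj(c,box(.5223,.3042,-.07,.05,.056,.105)).astype(int)
for q in p: cv2.circle(im,tuple(int(v) for v in q),2,(0,0,255),1)
cv2.imwrite('pics/w16.png',im)
E
```

```text
[0.56356035 0.00640855 0.23159725] 78.94529552767243 [ 0.00417671  0.00206479 -0.99998915] [ 0.29828182 -0.20582926  0.02045446]
```

View pics/w16.png

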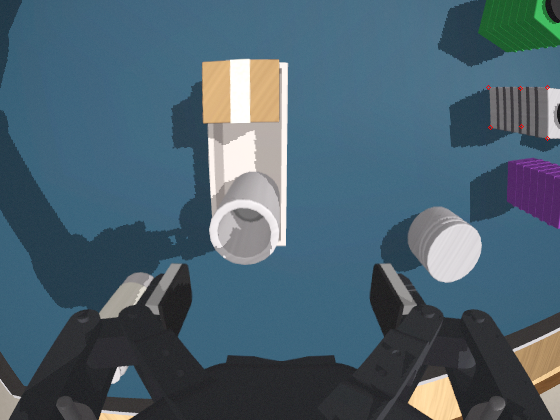

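>>> move_arm(steps=[1, -0.6, 4.2, 0.2, 0, 0, 1, 1, -0.6, 4.2, 0.2, 0, 0, 1, 1, -0.6, 4.2, 0.2, 0, 0, 1, 1, -0.6, 4.2, 0.2, 0, 0, 1, 1, -0.6, 4.2, 0.2, 0, 0, 1, 1, -0.6, 4.2, 0.2, 0.1, 0.2, 1, 1, -0.6, 4.2, 0.2, 0, 0, 1, 1, 0, 0, 0, 0, 0, 0])

```text
t: 25.65
eef_pos: [0.5193, 0.306, 0.2434]
tool_rot: [-0.002, 0.032, 0.999, 0.002]
contact_force: [0.1, -0.9, -0.2]
gripper_width: 1.002
```

>>> move_arm(steps=[1, 0, 0, 0, 0, 0, 0, 1, 0, 0, 0, 0, 0, 0])

```text
t: 25.85
eef_pos: [0.522, 0.297, 0.2442]
tool_rot: [-0.001, 0.038, 0.999, 0.0]
contact_force: [-0.9, 0.0, 0.4]
gripper_width: 1.0
```

```bash
python3 - <<'E'
from h import *
import pickle
c=wcam();im=c["pixels"][:,:,::-1].copy();pickle.dump(c,open('w17.pkl','wb'))
o=c["o"];print(o["eef_pos"],yaw(o),Rq(o["tool_rot"])[:,2],o["contact_force"],np.round(o["q"],2))
p=wproj(c,box(.5223,.3042,-.07,.05,.056,.105)).astype(int)
for q in p: cv2.circle(im,tuple(int(v) for v in q),2,(0,0,255),1)
cv2.imwrite('pics/w17.png',im)
E
```

```text
[0.52195979 0.29695104 0.24416906] 85.65091977838034 [-1.69253277e-03  9.30758424e-04 -9.99998135e-01] [-0.94508379  0.02728544  0.4418588 ] [-0.93  0.38  0.4   1.77 -0.17  1.02  1.03]
```

View pics/w17.png

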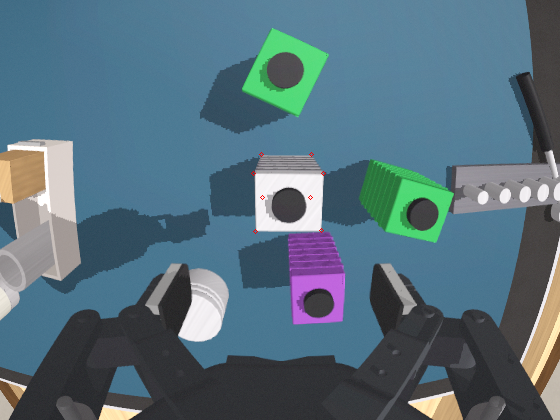

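```bash
python3 - <<'E'
from h import *
import pickle
c=pickle.load(open('w17.pkl','rb'))
for p,z in(((361,209),0),((373,162),0),((373,162),.105),((290,235),0),((386,220),.105),((400,180),.105),((288,205),.114)): print(p,z,wplane(c,*p,z).round(3))
E
```

```text
(361, 209) 0 [0.568 0.39  0.   ]
(373, 162) 0 [0.512 0.406 0.   ]
(373, 162) 0.105 [0.492 0.376 0.105]
(290, 235) 0 [0.594 0.304 0.   ]
(386, 220) 0.105 [0.544 0.388 0.105]
(400, 180) 0.105 [0.509 0.4   0.105]
(288, 205) 0.114 [0.521 0.304 0.114]
```

>>> move_arm(steps=[0.7, 0, 0.7, -3, 0, 0, 0, 0.7, 0, 0, -4.2, 0, 0, 0, 0.7, 0, 0, -4.2, 0, 0, 0, 0.7, 0, 0, -3, 0, 0, 0, 0.7, 0, 0, -1.2, 0, 0, 0, 0.7, 0, 0, 0, 0, 0, 0, 0.7, 0, 0, 0, 0, 0, 0])

```text
t: 26.6
eef_pos: [0.5227, 0.3059, 0.0905]
tool_rot: [0.0, 0.037, 0.999, 0.002]
contact_force: [0.2, 0.9, 0.1]
gripper_width: 0.85
```

```bash
python3 - <<'E'
from h import *
c=wcam();im=c["pixels"][:,:,::-1].copy()
o=c["o"];print(o["eef_pos"],yaw(o),Rq(o["tool_rot"])[:,2],o["contact_force"])
cv2.imwrite('pics/w18.png',im)
E
```

```text
[0.52268399 0.30589711 0.09053914] 85.73556358187753 [ 9.62699958e-04  3.88754725e-03 -9.99991980e-01] [0.20203533 0.94066231 0.08294973]
```

View pics/w18.png

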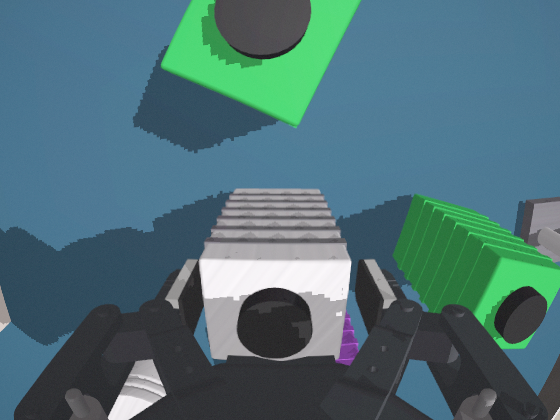

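>>> move_arm(steps=[0.7, 0, -0.1, -0.2, -0.2, 0, 0, 0.5, 0, 0, 0, 0, 0, 0, 0.2, 0, 0, 0, 0, 0, 0, -0.5, 0, 0, 0, 0, 0, 0, -0.5, 0, 0, 0, 0, 0, 0, -0.5, 0, 0, 0, 0, 0, 0], newtons=60)

```text
t: 27.25
eef_pos: [0.5219, 0.3052, 0.0882]
tool_rot: [0.0, 0.037, 0.999, 0.0]
contact_force: [-0.8, -0.8, 5.9]
gripper_width: 0.649
```

```bash
python3 - <<'E'
from h import *
c=wcam();im=c["pixels"][:,:,::-1].copy()
o=c["o"];print(o["eef_pos"],yaw(o),Rq(o["tool_rot"])[:,2],o["contact_force"],o["gripper_width"])
cv2.imwrite('pics/w19.png',im)
E
```

```text
[0.52187783 0.30520504 0.08820334] 85.79747418688837 [ 6.71978763e-05  2.28719696e-04 -9.99999972e-01] [-0.84588383 -0.77489463  5.89419513] 0.6493868632863277
```

View pics/w19.png

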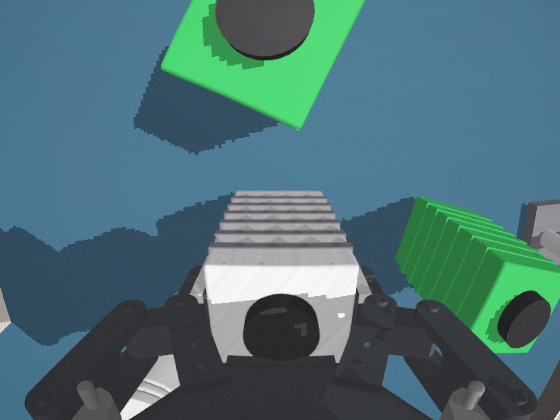

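```bash
python3 - <<'E'
from h import *
import pickle
c=pickle.load(open('w16.pkl','rb'));im=c["pixels"][:,:,::-1].copy()
Q=R(-.199);t0=np.array([.527,-.0166,0])
a=np.linspace(0,2*np.pi,80)
for d in(.056,.042):
    P=np.c_[.05+d/2*np.cos(a),d/2*np.sin(a),0*a+.115]@Q.T+t0
    cv2.polylines(im,[(wproj(c,P)*16).astype(int)],True,(0,0,255),1,shift=4)
P=box(-.059,.001,0,.046,.056,.108,.005)@Q.T+t0
for p in wproj(c,P): cv2.circle(im,tuple(int(round(v)) for v in p),1,(255,0,0),-1)
cv2.imwrite('pics/w16z.png',cv2.resize(im[45:275,180:310],None,fx=4,fy=2.6,interpolation=cv2.INTER_CUBIC))
E
```

```text
(no output)
```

View pics/w16z.png

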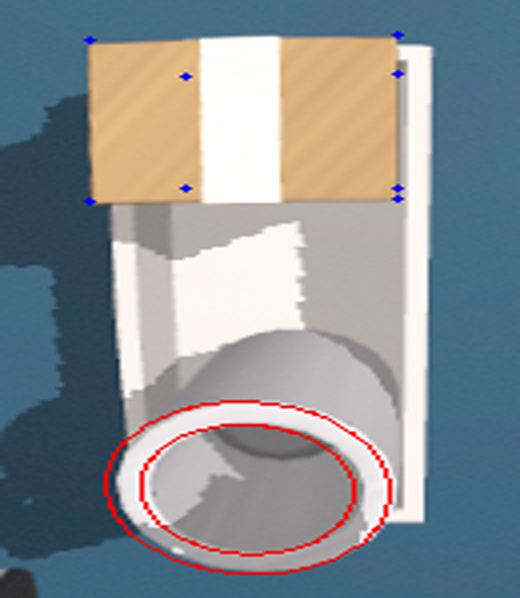

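>>> move_arm(steps=[-0.5, 0, 0, 2, 0, 0, 0, -0.5, 0, 0, 3, 0, 0, 0, -0.5, 0, 0, 4, 0, 0, 0, -0.5, 0, 0, 4.2, 0, 0, 0, -0.5, 0, 0, 1, 0, 0, 0, -0.5, 0, 0, 0, 0, 0, 0])

```text
t: 27.9
eef_pos: [0.522, 0.3057, 0.2307]
tool_rot: [0.001, 0.037, 0.999, 0.001]
contact_force: [-0.7, 0.4, -3.8]
gripper_width: 0.646
```

>>> move_arm(steps=[-0.5, 0, -4.3, 0, 0, 0, -1, -0.5, 0, -4.3, 0, 0, 0, -1, -0.5, 0, -4.3, 0, 0, 0, -1, -0.5, 0, -4.3, 0, 0, 0, -1, -0.5, 0, -4.3, 0, 0, 0, -1, -0.5, 0, -4.3, 0, 0, 0, -1, -0.5, 0, -4.3, 0, 0, 0, -1.2, -0.5, -0.2, -2, 0, 0, 0, 0])

```text
t: 28.7
eef_pos: [0.5174, -0.0204, 0.2272]
tool_rot: [-0.002, 0.102, 0.995, -0.002]
contact_force: [-0.2, 0.4, -3.3]
gripper_width: 0.648
```

>>> move_arm(steps=[-0.5, 0, 0, 0, 0, 0, 0, -0.5, 0, 0, 0, 0, 0, 0, -0.5, 0, 0, 0, 0, 0, 0])

```text
t: 29.0
eef_pos: [0.5189, -0.0143, 0.2281]
tool_rot: [-0.001, 0.098, 0.995, -0.0]
contact_force: [-0.2, -0.5, -3.4]
gripper_width: 0.651
```

```bash
cat > ov.py <<'E'
from h import *
import sys
c=wcam();im=c["pixels"][:,:,::-1].copy();n=sys.argv[1]
o=c["o"];z=Rq(o["tool_rot"])[:,2];print(o["eef_pos"],yaw(o),z,o["contact_force"],o["gripper_width"])
Q=R(-.199);d=Q.T@(np.array(o["eef_pos"])-[.527,-.0166,0]);print("in tote mm",d*1000)
cv2.imwrite(f'pics/w{n}.png',im)
s=cams.read_camera("scene")
x0,y0,w,h=200,150,120,130;k=4.6
cv2.imwrite(f'pics/s{n}.png',cv2.resize(s["pixels"][y0:y0+h,x0:x0+w,::-1],None,fx=k,fy=k,interpolation=cv2.INTER_CUBIC))
E
python3 ov.py 20
```

```text
[ 0.51892901 -0.01426909  0.22807845] 78.7314610155792 [-2.73219052e-03 -2.19732070e-04 -9.99996243e-01] [-0.16268179 -0.47146234 -3.41803207] 0.6508529651497095
in tote mm [ -8.37249863   0.68936288 228.07844808]
```

View pics/w20.png

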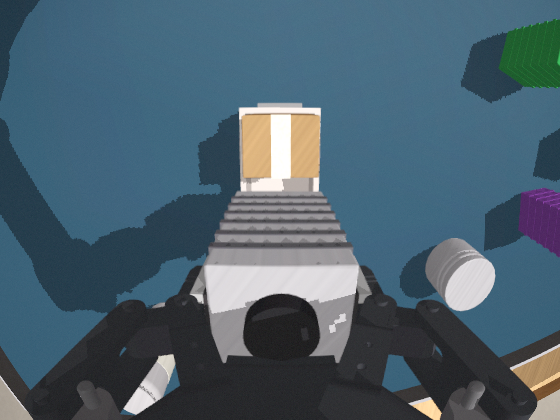

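View pics/s20.png

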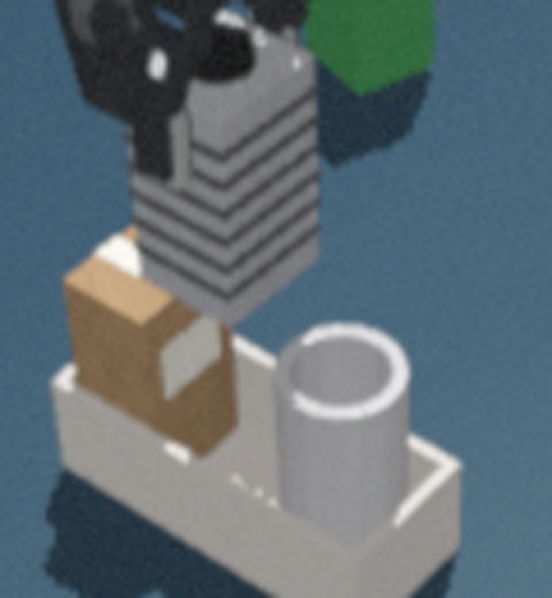

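>>> move_arm(steps=[-0.5, 0.2, -0.05, -0.5, 0, -0.15, 0, -0.5, 0, 0, -1, 0, 0, 0, -0.5, 0, 0, 0, 0, 0, 0, -0.5, 0, 0, 0, 0, 0, 0])

```text
t: 29.5
eef_pos: [0.5211, -0.0162, 0.2137]
tool_rot: [0.0, 0.099, 0.995, -0.0]
contact_force: [0.2, -0.0, -3.5]
gripper_width: 0.644
```

```bash
python3 ov.py 21
```

```text
[ 0.52108064 -0.0162398   0.21366572] 78.61647668252516 [ 6.20239325e-04 -6.52069233e-04 -9.99999595e-01] [ 0.24519815 -0.00353624 -3.51204687] 0.6443771005282866
in tote mm [ -5.87374656  -0.81710559 213.6657157 ]
```

View pics/s21.png

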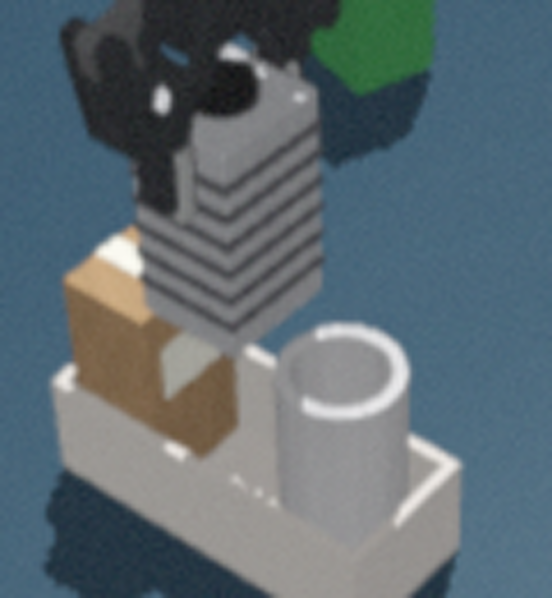

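>>> move_arm(steps=[-0.5, -0.05, 0.07, -1.5, 0, 0, 0, -0.5, 0, 0, -1.5, 0, 0, 0, -0.5, 0, 0, -1.5, 0, 0, 0, -0.5, 0, 0, -0.5, 0, 0, 0, -0.5, 0, 0, 0, 0, 0, 0, -0.5, 0, 0, 0, 0, 0, 0])

```text
t: 30.2
eef_pos: [0.5214, -0.0157, 0.1649]
tool_rot: [0.001, 0.099, 0.995, 0.0]
contact_force: [-0.7, -0.6, -3.6]
gripper_width: 0.65
```

```bash
python3 ov.py 22
```

```text
[ 0.52144291 -0.01568435  0.16486468] 78.60010056601783 [ 2.82332777e-03 -2.50356138e-04 -9.99995983e-01] [-0.74596405 -0.58309715 -3.59748637] 0.6496637445623032
in tote mm [ -5.62843283  -0.20099813 164.86468341]
```

View pics/s22.png

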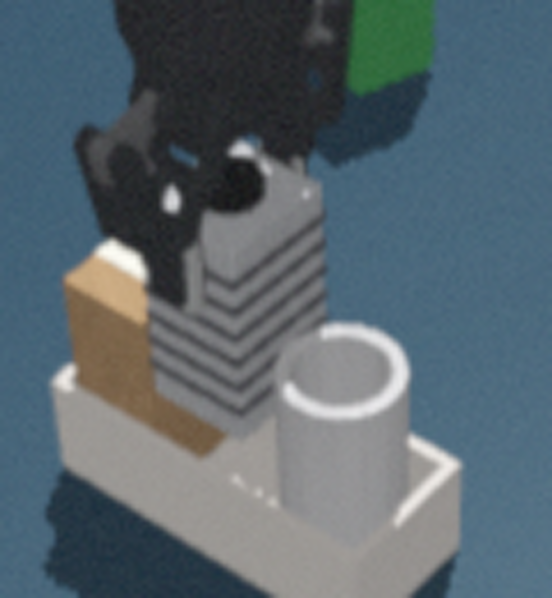

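View pics/w22.png

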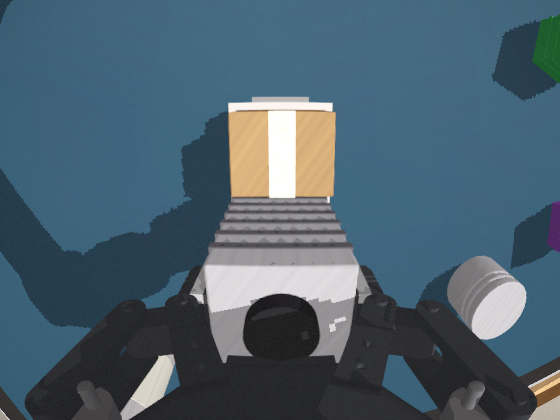

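>>> move_arm(steps=[-0.5, -0.08, 0, -0.7, 0, 0.15, 0, -0.5, 0, 0, -0.9, 0, 0, 0, -0.5, 0, 0, -0.9, 0, 0, 0, -0.5, 0, 0, -0.5, 0, 0, 0, -0.5, 0, 0, 0, 0, 0, 0])

```text
t: 30.8
eef_pos: [0.5194, -0.0157, 0.1331]
tool_rot: [-0.001, 0.099, 0.995, -0.001]
contact_force: [-1.0, -0.1, -3.6]
gripper_width: 0.649
```

>>> move_arm(steps=[-0.5, 0.05, 0, -0.8, 0, -0.05, 0, -0.5, 0, 0, -0.8, 0, 0, 0, -0.5, 0, 0, -0.8, 0, 0, 0, -0.5, 0, 0, -0.8, 0, 0, 0, -0.5, 0, 0, 0, 0, 0, 0])

```text
t: 31.3
eef_pos: [0.5198, -0.0156, 0.1009]
tool_rot: [-0.001, 0.099, 0.995, -0.0]
contact_force: [-0.6, -1.1, -3.3]
gripper_width: 0.652
```

Bottom ≈12.7 mm, floor at 5.

>>> move_arm(steps=[-0.5, 0, 0, -0.3, 0, 0, 0, -0.5, 0, 0, -0.2, 0, 0, 0, -0.5, 0, 0, -0.1, 0, 0, 0, -0.5, 0, 0, -0.1, 0, 0, 0, -0.5, 0, 0, 0, 0, 0, 0])

```text
t: 31.8
eef_pos: [0.5207, -0.0156, 0.0953]
tool_rot: [0.0, 0.099, 0.995, -0.0]
contact_force: [0.2, -0.2, -3.0]
gripper_width: 0.647
```

>>> move_arm(steps=[-0.5, 0, 0, -0.1, 0, 0, 0, -0.5, 0, 0, 0, 0, 0, 0])

```text
t: 32.0
eef_pos: [0.5206, -0.0156, 0.0942]
tool_rot: [0.0, 0.099, 0.995, -0.0]
contact_force: [-0.2, 0.2, -2.6]
gripper_width: 0.648
```

>>> move_arm(steps=[-0.5, 0, 0, -0.1, 0, 0, 0, -0.5, 0, 0, 0, 0, 0, 0, -0.5, 0, 0, -0.05, 0, 0, 0, -0.5, 0, 0, 0, 0, 0, 0])

```text
t: 32.4
eef_pos: [0.5207, -0.0156, 0.093]
tool_rot: [0.0, 0.099, 0.995, -0.0]
contact_force: [-2.0, -0.2, 1.7]
gripper_width: 0.65
```

>>> move_arm(steps=[-0.5, 0, 0, -0.05, 0, 0, 0, -0.2, 0, 0, 0, 0, 0, 0, 0.3, 0, 0, 0, 0, 0, 0, 1, 0, 0, 0, 0, 0, 0, 1, 0, 0, 0, 0, 0, 0, 1, 0, 0, 2.5, 0, 0, 0, 1, 0, 0, 4.5, 0, 0, 0, 1, 0, 0, 4.5, 0, 0, 0], newtons=30)

```text
t: 33.2
eef_pos: [0.5202, -0.0158, 0.208]
tool_rot: [-0.001, 0.099, 0.995, -0.001]
contact_force: [1.4, 0.5, -0.9]
gripper_width: 1.0
```

>>> move_arm(steps=[1, -1, 0, 4.5, 0, 0, 0, 1, -2, 2, 4.5, 0, 0, 0, 1, 0, 0, 0, 0, 0, 0, 1, 0, 0, 0, 0, 0, 0])

```text
t: 33.6
eef_pos: [0.4922, 0.0039, 0.2955]
tool_rot: [0.001, 0.099, 0.995, 0.001]
contact_force: [0.5, -0.1, -0.2]
gripper_width: 1.003
```

```bash
python3 ov.py 23; python3 - <<'E'
from h import *
t=cams.read_camera("top");cv2.imwrite('pics/t23.png',t["pixels"][:,:,::-1])
s=cams.read_camera("scene");cv2.imwrite('pics/sf23.png',s["pixels"][:,:,::-1])
E
```

```text
[0.49217992 0.00387459 0.2955462 ] 78.69255678793647 [ 0.00281691  0.00131476 -0.99999517] [ 0.54302294 -0.11982373 -0.24566039] 1.0034784030680353
in tote mm [-38.18050218  13.18696968 295.54620086]
```

View pics/s23.png

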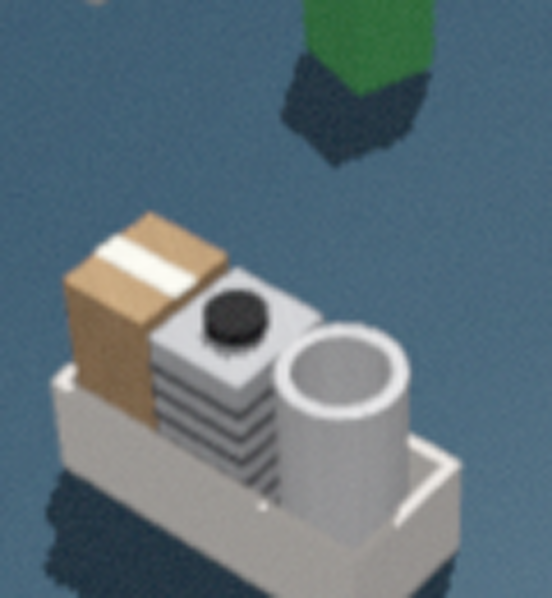

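View pics/w23.png

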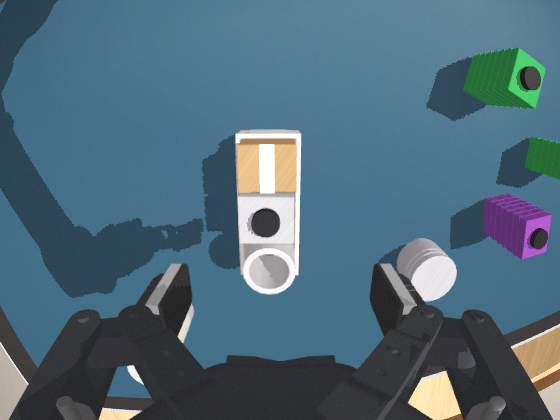

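View pics/sf23.png

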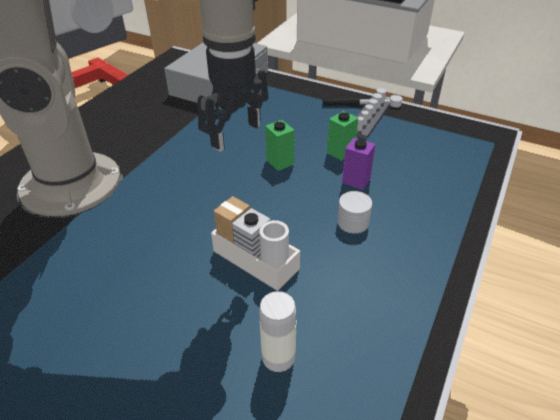

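All three parts stand upright in the tote. The piston and spray can are unmoved, and the gripper is clear, so I'm handing in.

```bash
python3 -c "
from station import order,status
print(order.hand_in(),status.get_obs()['t'])"
```

```text
the job is handed in; nothing more can be done
the job is handed in; nothing more can be done
```

The kit is packed and handed in at about 34 s of the 72 s allowed; the hand-in gave no verdict.

- **Carton:** I gripped it and moved it to the -x end wall until it touched, at about 7 N. It was lifted off the floor by under a millimetre on the way. The wrist camera then put it within 1 mm of where the wall should stop it.
- **Sleeve:** I stood it upright on the bench at about (0.47, -0.31), let it go and backed out. I then took hold of it again from above and lowered it over the dowel to the tote floor, with no contact force on the way down.
- **Housing:** I picked the bare ribbed one, left the green and purple look-alikes alone, and set it down between carton and sleeve until it touched the floor.

**Last checks:** the final scene and wrist pictures show all three parts upright and seated in the tote. By eye, the piston and spray can are where they were at the start, and the gripper is open and clear of everything.

**What disagreed:** one early wrist reading put the tote and carton about 4 mm off because the arm was still settling, so I measured again at rest. In the wrist picture the sleeve's top rim came out about 4% narrower than the model and its left edge did not line up. I put that down to shadow, because the sleeve had seated freely.

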